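Put the detailing products back with their tools

ROBOT

A 6-joint arm with a two-finger parallel gripper is mounted at the origin on the work surface. World frame = base frame: x ahead of the robot, y to its left, z up, the work surface at z = 0. Lengths are in m, angles in rad, forces in N, time in s.
With the tool pointing down it reaches from about 0.35 to 0.975 m from the base axis. Payload 4.9 kg.
Tool frame: the origin (TCP) lies midway between the tips of the shut fingers; the grasp point (between the pads) lies 19 mm behind it; z points along the fingers, y is the direction in which the jaws open and shut (so a half turn about z gives the same grasp; the last joint's range is limited). The gripper opens to 85 mm and grips with 20 to 120 N. Pads are 22 mm wide; open, the fingers measure 114 mm over their backs; the gripper's body (76 mm by 85 mm) begins 54 mm behind the grasp point. The pads swing forward as they close: fully open they stand 13 mm farther back than shut.
Start: joints at [1.116, 0.053, 1.613, -0, 1.476, -0.119], TCP at [0.206, 0.59, 0.231] pointing down, gripper open.
Joint ranges: [-3.01, 3.01], [-1.01, 2.22], [0.06, 2.58], [-1.02, 4.17], [0.09, 2.62], [-3.14, 3.14]. Speed limits (rad/s): [2.57, 2.57, 3.14, 3.14, 3.14, 3.14].

INTERFACE

Orientations are given as a unit quaternion [w, x, y, z].
In Python, from plant import * gives the robot as it stands.
- The arm moves only by the tool step_arm, never from a script. Its argument "rows" is a list of rows, each an object of numbers: "claw": the closure, from -1 (fully open) to 1 (shut), so that 0 is half open; "x", "y", "z": the shift along the tool's x, y, z scaled (see below); "wx", "wy", "wz": the turn, a rotation vector about the tool's x, y, z scaled (see below). A call has exactly 8 rows; each row is the pose to reach, as a shift and turn from the pose commanded when the call began, along the tool's axes at that moment; what a row does not reach only later rows make up. The controller multiplies each number of a shift by 0.1 m and each number of a turn by 2 rad. A row lasts 1/8 s, in which the tool goes at most 62.5 mm and 10.7 degrees, less where a joint would pass 70% of its speed; a pose out of reach is approached as far as the arm can. A call with a number of a shift or a turn outside -1 to 1 is refused whole. A call with a gripper value outside its range is refused whole. The fingers move at their own pace and stop on an object; the grip force is fixed at half the most. Time passes only in rows, so rows that repeat a pose let the fingers close, or fill a call up. It gives the time, the measured TCP pose, the force and the opening at its end, in the units of the state.
- state(): the state, without advancing time (a new reading comes with each control period).
- grab_frame(name): name is "scene" or "top" or "wrist"; returns the picture (384x512x3 uint8, red, green, blue); there is no depth.
- get_calibration(name): a dict with "fov_y" (degrees; the focal length in pixels is half the picture's height over the tangent of half this angle, whatever the lens; pixels are square), "cx", "cy" (the principal point, pixels), "T" (4x4, takes a point from camera to world coordinates); the wrist camera has in their place "tool_from_camera" (4x4, takes a point from camera to tool coordinates, whose origin is the TCP and whose axes are the flange's). Camera axes: x right, y down, z forward; pixel columns grow to the right and rows downward; lengths in m; the calibration is good to about 2 mm. A picture is of the moment at which its call begins: read the wrist's pose just before it. get_calibration takes no time and is no camera call.
- job_done(): hands the job in, once; it reports no verdict.
The state is a dict: "time": time; "joint_pos": joint angles; "joint_vel": joint speeds; "joint_efforts": joint torques, N m; "tool_pos": TCP position; "tool_rot": TCP orientation; "contact_force": force on the tool from outside, world axes, zero at the start; "ft_torque": the same for the moment, N m; "gripper_width": opening from 0.0 (shut) to 1.0 (fully open).
Only numpy, scipy, OpenCV 4.12 (cv2) and the standard library are available. Lean on these libraries where they do the work, as an engineer would, in place of code of your own. Each camera call takes 0.05 s, during which the arm holds its last target.

TASK

On the detailing trolley the three products stand with the wrong tools: put the tall compound bottle in front of the polishing disc, the squat wax jar in front of the applicator block and the flat cleaner tin in front of the scrubbing brushes, each standing upright in the middle of the product bed of that organiser. Every bed you need is taken, so park one product on the way (the spare organiser's product bed is free and must be empty again at the end). Do not let a product fall over, and leave the roll of tape, the gauge and the screwdriver where they are.

Things in the scene. Friction and masses are not known exactly. Their poses are not given: they have to be found in the camera images.
- bottle: tall round black polishing-compound bottle, loose, 0.18 to 0.35 kg. Body 54 mm in diameter up to 78 mm, then a shoulder, then a white round screw cap 30 mm in diameter from 100 to 130 mm (its top). Origin at the centre of its underside, z up its axis. Easily gripped from above by the cap at about 115 mm
- jar: squat round white wax jar with a metal screw lid, loose, 0.15 to 0.31 kg, 60 mm tall; jar 58 mm in diameter, lid 60 mm in diameter from 42 to 60 mm. Origin at the centre of its underside, z up its axis. Grip across the lid or just below it
- tin: flat rectangular metal cleaner tin with a paper band, loose, 0.21 to 0.42 kg: 60 mm (its x) by 36 mm (its y), 100 mm tall, with a black cap 22 mm in diameter on the middle of the top that ends at 118 mm. Origin at the centre of its underside, z up. Grip across the 36 mm near the top, about 85 mm up; it fits a product bed when its sides are roughly parallel to the bed's
- org_disc: Fixed grey organiser, 88 (y) x 176 mm (x), rims 4 mm thick, 14 mm high. Two beds, 80 x 80 mm inside, floors 6 mm up. Origin: under the product bed's centre, on the trolley top. Tool bed: centred 86 mm along +x (away from the robot, within 0.14 rad). In it a round polishing disc, 74 mm across: dark rubber, grey plate, steel spindle, top at 45 mm
- org_block: Fixed grey organiser, 88 (y) x 176 mm (x), rims 4 mm thick, 14 mm high. Two beds, 80 x 80 mm inside, floors 6 mm up. Origin: under the product bed's centre, on the trolley top. Tool bed: centred 86 mm along +x (away from the robot, within 0.14 rad). In it a hand applicator block: white slab 50 x 76 mm with a black grip on it, top at 36 mm
- org_brush: Fixed grey organiser, 88 (y) x 176 mm (x), rims 4 mm thick, 14 mm high. Two beds, 80 x 80 mm inside, floors 6 mm up. Origin: under the product bed's centre, on the trolley top. Tool bed: centred 86 mm along +x (away from the robot, within 0.14 rad). In it two wooden scrubbing brushes, bars 22 x 74 mm side by side, pale bristles up, top at 36 mm
- org_free: Fixed grey organiser, 88 (y) x 176 mm (x), rims 4 mm thick, 14 mm high. Two beds, 80 x 80 mm inside, floors 6 mm up. Origin: under the product bed's centre, on the trolley top. Tool bed: centred 86 mm along +x (away from the robot, within 0.14 rad). The spare one: no tool, only a roll of tape in it; product bed empty, for parking
- tape: loose roll of brown tape lying flat in the tool bed of the spare organiser, 72 mm in diameter, 24 mm high; origin at the centre of its underside. To be left alone
- gauge: loose grey hand-held gauge with a small green screen, 55 x 100 x 26 mm, lying on the trolley top just beyond the organisers on the robot's right, long side roughly along world x; origin at the centre of its underside. To be left alone
- screwdriver: loose screwdriver, 160 mm long, lying on the trolley top just beyond the organisers on the robot's left, roughly along world x; origin near its middle, underside. To be left alone
There are look-alikes about, which are no part of the job. What is shaped like the bottle but orange is not meant. Several things have the shape of the jar; the one meant has the colours described above.

How it is judged:
By the outcome, as a careful person would: the job done as asked, in the order asked, and still so for the second after the job is handed in, with the robot touching nothing.
It also fails if it takes over 112 s, if anything falls off the work surface, if the arm or the gripper's body presses on something with over 40 N, if the wrist force passes 120 N, or if a joint passes its speed limit or range.

## Working session

There is one attempt and no reset: what is moved stays moved. The work goes in short steps, Python scripts to look and compute and a tool call to move; the robot and the scene stay as the last step left them, time stands still between calls to the robot, and variables do not carry over. Pictures are saved under pics/ and viewed, and the job is handed in when it is done.

Besides the shell and the picture viewer there is one more tool, called after "Emit:" as a command line: name --argument value ..., lists and objects as JSON in quotes. step_arm: Moves the arm, as the interface text tells. Shifts and turns lie within -1 to 1; 1 stands for 0.1 m of shift or 2 rad of turn. Its arguments: {"type":"object","properties":{"rows":{"type":"array"}},"required":["rows"]}

```bash
mkdir -p pics
python3 - <<'E'
from plant import *
import cv2
print(state())
for n in ("scene","top","wrist"):
    f=grab_frame(n); cv2.imwrite(f"pics/{n}0.png",f[:,:,::-1]); print(n,get_calibration(n))
E
```

```text
{'time': 0.0, 'joint_pos': array([ 1.11601768e+00,  5.34089654e-02,  1.61430019e+00,  2.41829905e-05,
        1.47598511e+00, -1.19032684e-01]), 'joint_vel': array([-0.00036336,  0.00021187, -0.00080771,  0.00159684, -0.00167939,
        0.00162865]), 'joint_efforts': array([ 6.56818975e-04, -3.93683803e+01, -3.70174456e+01, -2.58724464e-05,
        7.06340492e-03,  5.71570204e-07]), 'tool_pos': array([0.20565867, 0.58953661, 0.23002701]), 'tool_rot': array([-3.08906117e-04,  1.67086658e-01,  9.85941654e-01, -1.00444402e-03]), 'contact_force': array([ 1.22657897, -0.76291526, -0.53263836]), 'ft_torque': array([-0.02480122,  0.00988019,  0.0330334 ]), 'gripper_width': 0.9973649202801059}
scene {'fov_y': 52.18526381361264, 'cx': 250.54875334012658, 'cy': 188.67471167164123, 'T': array([[ 0.7901831 ,  0.52100338, -0.3227478 ,  0.87120305],
       [ 0.61270284, -0.68388231,  0.39610631, -0.44820515],
       [-0.01434878, -0.51074501, -0.8596125 ,  1.05954599],
       [ 0.        ,  0.        ,  0.        ,  1.        ]])}
top {'fov_y': 53.93632796151175, 'cx': 261.74476288901246, 'cy': 190.4115860021521, 'T': array([[ 0.02195899, -0.98875733,  0.14790788,  0.29047425],
       [-0.99973215, -0.02279851, -0.00398281,  0.021269  ],
       [ 0.00731012, -0.14778081, -0.98899312,  1.22631799],
       [ 0.        ,  0.        ,  0.        ,  1.        ]])}
wrist {'fov_y': 71.56901235477622, 'cx': 257.1287145405312, 'cy': 198.39479442687062, 'tool_from_camera': array([[-7.20171040e-04, -9.64608677e-01, -2.63684625e-01,
         6.68711965e-02],
       [ 9.99999420e-01, -9.05810814e-04,  5.82447114e-04,
        -2.41644160e-04],
       [-8.00681925e-04, -2.63684053e-01,  9.64608770e-01,
        -1.41798405e-01],
       [ 0.00000000e+00,  0.00000000e+00,  0.00000000e+00,
         1.00000000e+00]])}
```

View pics/top0.png

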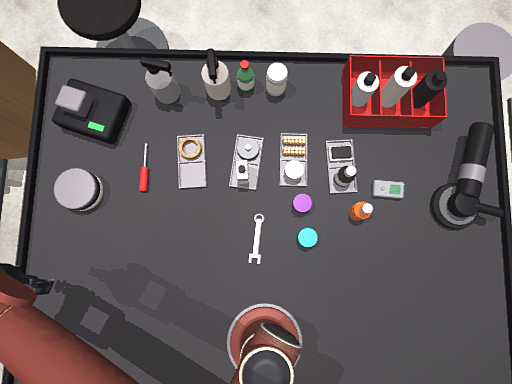

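View pics/scene0.png

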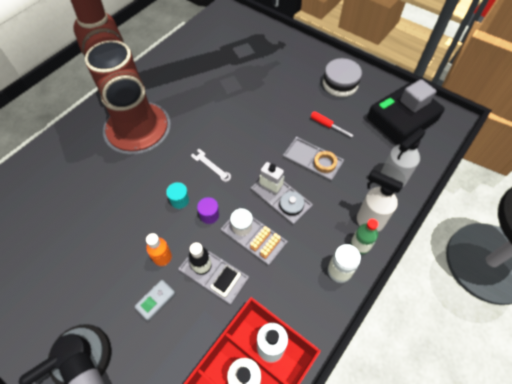

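View pics/wrist0.png

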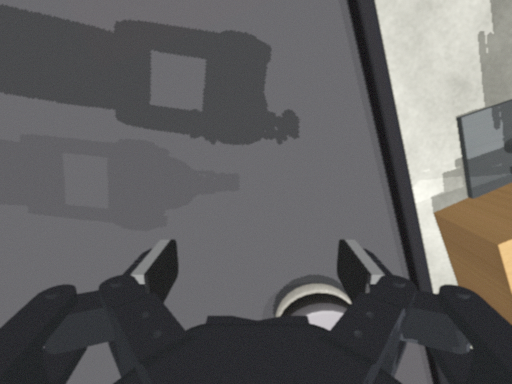

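The overhead view shows the organisers from left to right: spare (190,160), disc holding the tin (245,162), brushes holding the jar (293,160), and block holding the bottle (342,165). I'll zoom in and measure.

```bash
cat > h.py <<'E'
from plant import *
import numpy as np, cv2
from scipy.spatial.transform import Rotation as R
def K(c):
    f=192/np.tan(np.radians(c['fov_y'])/2); return f,c['cx'],c['cy']
def Rq(q): return R.from_quat([q[1],q[2],q[3],q[0]])
def camT(n,st=None):
    c=get_calibration(n)
    if n!='wrist': return c,np.array(c['T'])
    T=np.eye(4);T[:3,:3]=Rq(st['tool_rot']).as_matrix();T[:3,3]=st['tool_pos']
    return c,T@np.array(c['tool_from_camera'])
def ray(c,T,uv,z):
    f,cx,cy=K(c); uv=np.atleast_2d(uv).astype(float)
    d=np.c_[(uv[:,0]-cx)/f,(uv[:,1]-cy)/f,np.ones(len(uv))]@T[:3,:3].T
    s=(z-T[2,3])/d[:,2]
    return T[:3,3]+s[:,None]*d
def proj(c,T,p):
    f,cx,cy=K(c); q=(np.atleast_2d(p)-T[:3,3])@T[:3,:3]
    return np.c_[cx+f*q[:,0]/q[:,2],cy+f*q[:,1]/q[:,2]]
E
python3 - <<'E'
import cv2
f=cv2.imread('pics/top0.png')[120:220,160:410]
cv2.imwrite('pics/topz.png',cv2.resize(f,None,fx=3.2,fy=3.2,interpolation=cv2.INTER_CUBIC))
E
```

```text
(no output)
```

View pics/topz.png

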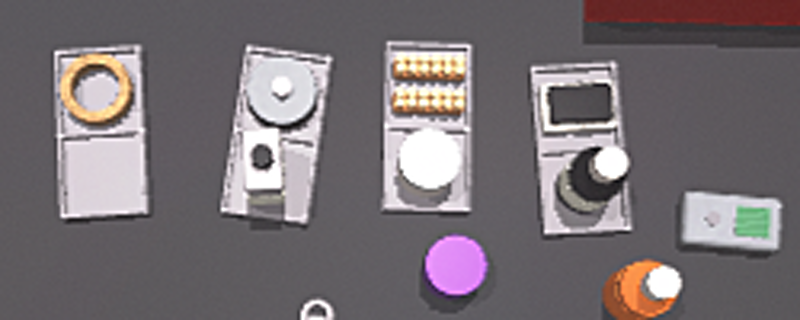

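The zoom shows the rim corners clearly. The tin's long side lies along its organiser. I'll compute rough poses from the corners read by eye, then refine them with the wrist camera.

Run:
```python
from h import *
c,T=camT('top')
Z=lambda a:(np.array(a,float)+.5)/3.2-.5+np.array([160,120])
O=dict(free=[(54,48),(140,44),(148,213),(61,218)],disc=[(249,45),(332,57),(306,223),(221,213)],brush=[(385,41),(472,42),(470,212),(384,211)],block=[(530,66),(614,62),(632,231),(545,235)])
for k,v in O.items():
    p=ray(c,T,Z(v),.014)[:,:2]
    far=(p[0]+p[1])/2; near=(p[2]+p[3])/2; a=far-near; L=np.linalg.norm(a); a/=L
    ctr=(far+near)/2; print(k,'prod bed',(ctr-a*.044).round(4),'yaw',np.arctan2(a[1],a[0]).round(3),'L',L.round(3),'W',np.linalg.norm(p[0]-p[1]).round(3))
for n,uv,z in [('tin cap',(262,156),.118),('jar lid',(429,158),.06),('bottle cap',(610,164),.13),('orange cap',(662,283),.13),('purple',(456,265),.06)]:
    print(n,ray(c,T,Z([uv]),z).round(4))
```

```text
free prod bed [0.5228 0.2463] yaw 0.093 L 0.178 W 0.089
disc prod bed [0.5233 0.075 ] yaw -0.129 L 0.177 W 0.087
brush prod bed [ 0.535  -0.0853] yaw 0.001 L 0.179 W 0.09
block prod bed [ 0.5157 -0.2459] yaw 0.087 L 0.178 W 0.088
tin cap [[0.5214 0.0788 0.118 ]]
jar lid [[ 0.5354 -0.0828  0.06  ]]
bottle cap [[ 0.519  -0.2444  0.13  ]]
orange cap [[ 0.4092 -0.2905  0.13  ]]
purple [[ 0.4299 -0.11    0.06  ]]
```

Emit:
step_arm --rows '[{"claw":-1,"x":-0.15,"y":-0.15,"z":0,"wx":0,"wy":0,"wz":0},{"claw":-1,"x":-0.45,"y":-0.4,"z":0,"wx":0,"wy":0,"wz":0},{"claw":-1,"x":-0.75,"y":-0.7,"z":0,"wx":0,"wy":0,"wz":0},{"claw":-1,"x":-1,"y":-0.9,"z":0,"wx":0,"wy":0,"wz":0},{"claw":-1,"x":-1,"y":-0.9,"z":0,"wx":0,"wy":0,"wz":0},{"claw":-1,"x":-1,"y":-0.9,"z":0,"wx":0,"wy":0,"wz":0},{"claw":-1,"x":-1,"y":-0.9,"z":0,"wx":0,"wy":0,"wz":0},{"claw":-1,"x":-1,"y":-0.9,"z":0,"wx":0,"wy":0,"wz":0}]'

```text
time: 1.15
tool_pos: [0.2703, 0.4726, 0.2312]
tool_rot: [-0.0, 0.167, 0.986, -0.0]
contact_force: [0.9, 0.5, -0.5]
gripper_width: 1.0
```

Emit:
step_arm --rows '[{"claw":-1,"x":-0.15,"y":-0.15,"z":0,"wx":0,"wy":0,"wz":0},{"claw":-1,"x":-0.45,"y":-0.4,"z":0,"wx":0,"wy":0,"wz":0},{"claw":-1,"x":-0.75,"y":-0.7,"z":0,"wx":0,"wy":0,"wz":0},{"claw":-1,"x":-1,"y":-0.9,"z":0,"wx":0,"wy":0,"wz":0},{"claw":-1,"x":-1,"y":-0.9,"z":0,"wx":0,"wy":0,"wz":0},{"claw":-1,"x":-1,"y":-0.9,"z":0,"wx":0,"wy":0,"wz":0},{"claw":-1,"x":-1,"y":-0.9,"z":0,"wx":0,"wy":0,"wz":0},{"claw":-1,"x":-1,"y":-0.9,"z":0,"wx":0,"wy":0,"wz":0}]'

```text
time: 2.15
tool_pos: [0.3351, 0.3547, 0.2312]
tool_rot: [-0.0, 0.166, 0.986, -0.0]
contact_force: [-0.8, -0.1, 1.5]
gripper_width: 0.999
```

Emit:
step_arm --rows '[{"claw":-1,"x":-0.15,"y":-0.15,"z":0,"wx":0,"wy":0,"wz":0},{"claw":-1,"x":-0.45,"y":-0.4,"z":0,"wx":0,"wy":0,"wz":0},{"claw":-1,"x":-0.75,"y":-0.7,"z":0,"wx":0,"wy":0,"wz":0},{"claw":-1,"x":-1,"y":-0.9,"z":0,"wx":0,"wy":0,"wz":0},{"claw":-1,"x":-1,"y":-0.9,"z":0,"wx":0,"wy":0,"wz":0},{"claw":-1,"x":-1,"y":-0.9,"z":0,"wx":0,"wy":0,"wz":0},{"claw":-1,"x":-1,"y":-0.9,"z":0,"wx":0,"wy":0,"wz":0},{"claw":-1,"x":-1,"y":-0.9,"z":0,"wx":0,"wy":0,"wz":0}]'

```text
time: 3.15
tool_pos: [0.3998, 0.237, 0.2313]
tool_rot: [-0.0, 0.166, 0.986, 0.0]
contact_force: [-0.6, -0.6, 0.4]
gripper_width: 1.001
```

Emit:
step_arm --rows '[{"claw":-1,"x":-0.15,"y":-0.15,"z":0,"wx":0,"wy":0,"wz":-0.05},{"claw":-1,"x":-0.4,"y":-0.4,"z":0,"wx":0,"wy":0,"wz":-0.1},{"claw":-1,"x":-0.6,"y":-0.7,"z":0,"wx":0,"wy":0,"wz":-0.168},{"claw":-1,"x":-0.7,"y":-0.9,"z":0,"wx":0,"wy":0,"wz":-0.168},{"claw":-1,"x":-0.7,"y":-0.9,"z":0,"wx":0,"wy":0,"wz":-0.168},{"claw":-1,"x":-0.7,"y":-0.9,"z":0,"wx":0,"wy":0,"wz":-0.168},{"claw":-1,"x":-0.7,"y":-0.9,"z":0,"wx":0,"wy":0,"wz":-0.168},{"claw":-1,"x":-0.7,"y":-0.9,"z":0,"wx":0,"wy":0,"wz":-0.168}]'

```text
time: 4.15
tool_pos: [0.4365, 0.1289, 0.2313]
tool_rot: [0.0, -0.001, 1.0, 0.0]
contact_force: [-0.6, 0.0, 0.2]
gripper_width: 1.003
```

Run:
```python
from h import *
s=state();f=grab_frame('wrist'); np.savez('w1.npz',p=s['tool_pos'],q=s['tool_rot']);cv2.imwrite('pics/w1.png',f[:,:,::-1])
cv2.imwrite('pics/w1z.png',cv2.resize(f[:,:,::-1],(800,600),interpolation=cv2.INTER_CUBIC)); print(s['tool_pos'],s['tool_rot'])
```

```text
[0.43652392 0.12888518 0.23133606] [ 4.38654059e-06 -6.70786256e-04  9.99999774e-01  3.68785744e-05]
```

View pics/w1z.png

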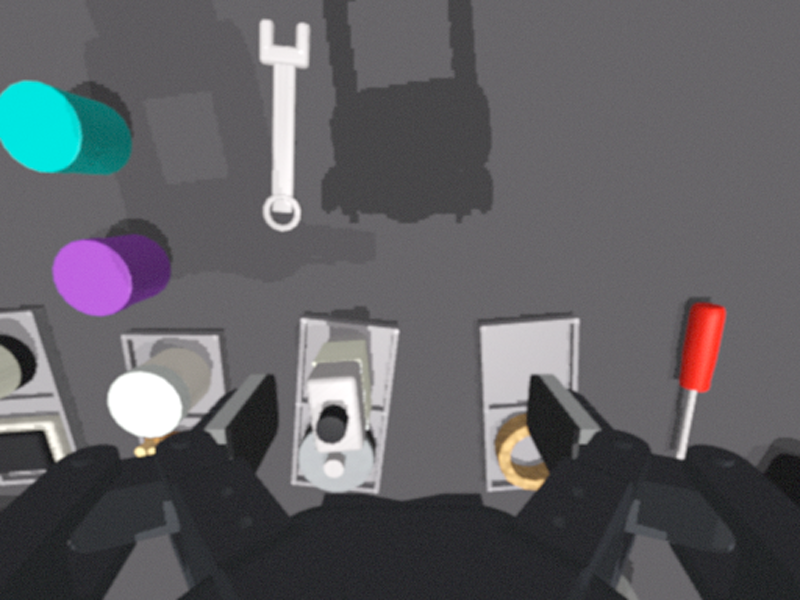

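```bash
cat >> h.py <<'E'
def bed(c,T,nr,nl,fr=None,fl=None,z=.014):
    pass
E
python3 - <<'E'
from h import *
d=np.load('w1.npz'); c,T=camT('wrist',dict(tool_pos=d['p'],tool_rot=d['q']))
Z=lambda a:(np.array(a,float)+.5)/1.5625-.5
g=lambda a,z:ray(c,T,Z(a),z)[:,:2]
def org(n,near):
    p=g(near,.014); m=p.mean(0); e=p[1]-p[0]; e/= np.linalg.norm(e)
    a=np.array([e[1],-e[0]]); a=a if a[0]>0 else -a
    print(n,'bed',(m+a*.044).round(4),'yaw',np.arctan2(a[1],a[0]).round(3),'W',np.linalg.norm(p[1]-p[0]).round(4))
org('disc',[(303,318),(398,327)]); org('free',[(480,321),(578,315)]); org('brush',[(122,333),(226,331)])
p=g([(292,485),(380,492)],.014);print('disc far',p.round(4))
p=g([(309,381),(356,377),(363,445),(317,449)],.106); print('tin top',p.round(4),p.mean(0))
print('tin cap',g([(333,424)],.124),'jar',g([(146,403)],.066))
E
```

```text
disc bed [0.5231 0.0783] yaw -0.099 W 0.0858
free bed [0.5189 0.2459] yaw 0.064 W 0.0879
brush bed [ 0.5324 -0.077 ] yaw 0.021 W 0.0946
disc far [[0.651  0.0179]
 [0.6593 0.1067]]
tin top [[0.4939 0.064 ]
 [0.4908 0.0969]
 [0.5447 0.1004]
 [0.548  0.0667]] [0.51934838 0.08200241]
tin cap [[0.51685454 0.0826146 ]] jar [[ 0.5320033  -0.07953288]]
```

Run:
```python
import cv2
f=cv2.imread('pics/w1.png')[200:325,180:400]
cv2.imwrite('pics/w1c.png',cv2.resize(f,None,fx=3.6,fy=3.6,interpolation=cv2.INTER_CUBIC))
```

```text
(no output)
```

View pics/w1c.png

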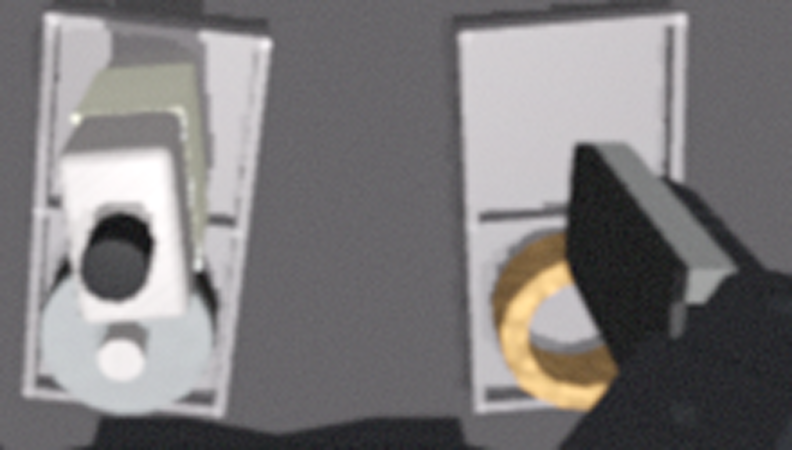

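Run:
```python
from h import *
d=np.load('w1.npz'); c,T=camT('wrist',dict(tool_pos=d['p'],tool_rot=d['q']))
Z=lambda a:(np.array(a,float)+.5)/3.6-.5+np.array([180,200])
g=lambda a,z:ray(c,T,Z(a),z)[:,:2]
p=g([(47,14),(271,40),(222,414),(23,394)],.014);print(p.round(4))
a=p[2]+p[3]-p[0]-p[1];a/=np.linalg.norm(a);print('disc',(p.mean(0)-a*.044).round(4),np.arctan2(a[1],a[0]))
p=g([(459,34),(686,14),(475,412)],.014);print(p.round(4))
a=p[2]-p[0];a/=np.linalg.norm(a);m=(p[1]+p[2])/2;print('free',(m-a*.044).round(4),np.arctan2(a[1],a[0]))
p=g([(63,157),(170,147),(190,312),(77,322)],.106);print(p.round(4),p.mean(0));a=p[2]+p[3]-p[0]-p[1];print('tin yaw',np.arctan2(a[1],a[0]),np.linalg.norm(a)/2)
print('cap',g([(115,270)],.124))
```

```text
[[0.4754 0.0384]
 [0.486  0.1259]
 [0.6592 0.104 ]
 [0.6489 0.017 ]]
disc [0.5237 0.0768] -0.1244138006833009
[[0.4835 0.1997]
 [0.4753 0.2879]
 [0.6581 0.2155]]
free [0.5229 0.2477] 0.09032478990259343
[[0.4934 0.0635]
 [0.4901 0.096 ]
 [0.5469 0.1007]
 [0.5505 0.0646]] [0.52021227 0.08123111]
tin yaw 0.05072523365935069 0.057005711470920324
cap [[0.52093201 0.0810117 ]]
```

Emit:
step_arm --rows '[{"claw":-1,"x":-0.3,"y":-0.2,"z":0,"wx":0,"wy":0,"wz":-0.02},{"claw":-1,"x":-0.7,"y":-0.4,"z":0,"wx":0,"wy":0,"wz":-0.025},{"claw":-1,"x":-0.84,"y":-0.48,"z":0,"wx":0,"wy":0,"wz":-0.025},{"claw":-1,"x":-0.84,"y":-0.48,"z":0.2,"wx":0,"wy":0,"wz":-0.025},{"claw":-1,"x":-0.84,"y":-0.48,"z":0.5,"wx":0,"wy":0,"wz":-0.025},{"claw":-1,"x":-0.84,"y":-0.48,"z":0.85,"wx":0,"wy":0,"wz":-0.025},{"claw":-1,"x":-0.84,"y":-0.48,"z":1,"wx":0,"wy":0,"wz":-0.025},{"claw":-1,"x":-0.84,"y":-0.48,"z":1,"wx":0,"wy":0,"wz":-0.025}]'

```text
time: 5.2
tool_pos: [0.519, 0.0807, 0.1296]
tool_rot: [-0.002, -0.025, 1.0, 0.0]
contact_force: [-0.1, -0.5, 0.8]
gripper_width: 0.999
```

Emit:
step_arm --rows '[{"claw":-1,"x":0,"y":0,"z":0.2,"wx":0,"wy":0,"wz":0},{"claw":-1,"x":0,"y":0,"z":0.45,"wx":0,"wy":0,"wz":0},{"claw":-1,"x":0,"y":0,"z":0.61,"wx":0,"wy":0,"wz":0},{"claw":0.6,"x":0,"y":0,"z":0.61,"wx":0,"wy":0,"wz":0},{"claw":0.6,"x":0,"y":0,"z":0.61,"wx":0,"wy":0,"wz":0},{"claw":0.6,"x":0,"y":0,"z":0.61,"wx":0,"wy":0,"wz":0},{"claw":0.6,"x":0,"y":0,"z":0.61,"wx":0,"wy":0,"wz":0},{"claw":0.6,"x":0,"y":0,"z":0.61,"wx":0,"wy":0,"wz":0}]'

```text
time: 6.2
tool_pos: [0.5219, 0.0803, 0.0718]
tool_rot: [0.001, -0.025, 1.0, -0.0]
contact_force: [-0.0, -0.2, 5.9]
gripper_width: 0.416
```

Emit:
step_arm --rows '[{"claw":0.8,"x":0,"y":0,"z":-0.1,"wx":0,"wy":0,"wz":0},{"claw":0.8,"x":0,"y":0,"z":-0.3,"wx":0,"wy":0,"wz":0},{"claw":0.8,"x":0,"y":0.05,"z":-0.5,"wx":0,"wy":0,"wz":0},{"claw":0.8,"x":-0.02,"y":0.2,"z":-0.5,"wx":0,"wy":0,"wz":0},{"claw":0.8,"x":-0.04,"y":0.45,"z":-0.5,"wx":0,"wy":0,"wz":-0.01},{"claw":0.8,"x":-0.06,"y":0.7,"z":-0.5,"wx":0,"wy":0,"wz":-0.02},{"claw":0.8,"x":-0.09,"y":0.9,"z":-0.5,"wx":0,"wy":0,"wz":-0.02},{"claw":0.8,"x":-0.09,"y":1,"z":-0.5,"wx":0,"wy":0,"wz":-0.02}]'

```text
time: 7.2
tool_pos: [0.5243, 0.182, 0.1197]
tool_rot: [-0.001, -0.046, 0.999, -0.0]
contact_force: [-0.4, -0.9, -3.9]
gripper_width: 0.413
```

Emit:
step_arm --rows '[{"claw":0.8,"x":-0.02,"y":0.2,"z":0,"wx":0,"wy":0,"wz":0},{"claw":0.8,"x":-0.04,"y":0.45,"z":0,"wx":0,"wy":0,"wz":0},{"claw":0.8,"x":-0.05,"y":0.6,"z":0,"wx":0,"wy":0,"wz":0},{"claw":0.8,"x":-0.05,"y":0.66,"z":0,"wx":0,"wy":0,"wz":0},{"claw":0.8,"x":-0.05,"y":0.66,"z":0.1,"wx":0,"wy":0,"wz":0},{"claw":0.8,"x":-0.05,"y":0.66,"z":0.3,"wx":0,"wy":0,"wz":0},{"claw":0.8,"x":-0.05,"y":0.66,"z":0.44,"wx":0,"wy":0,"wz":0},{"claw":0.8,"x":-0.05,"y":0.66,"z":0.49,"wx":0,"wy":0,"wz":0}]'

```text
time: 8.2
tool_pos: [0.5228, 0.2459, 0.072]
tool_rot: [-0.002, -0.045, 0.999, -0.001]
contact_force: [-13.2, -4.9, 26.1]
gripper_width: 0.417
```

The force is 26 N up and −13 N in x, so I'll check the fit before releasing.

Run:
```python
from h import *
f=grab_frame('scene')[:,:,::-1]; s=state(); print(s['tool_pos'],s['contact_force'],s['time'])
cv2.imwrite('pics/s2.png',cv2.resize(f[80:260,200:400],None,fx=3,fy=3,interpolation=cv2.INTER_CUBIC))
f=grab_frame('wrist')[:,:,::-1]
cv2.imwrite('pics/w2.png',cv2.resize(f,(800,600),interpolation=cv2.INTER_CUBIC))
```

```text
[0.52336593 0.24610623 0.07194259] [-4.19352901 -1.70994528  7.10650173] 8.25
```

View pics/s2.png

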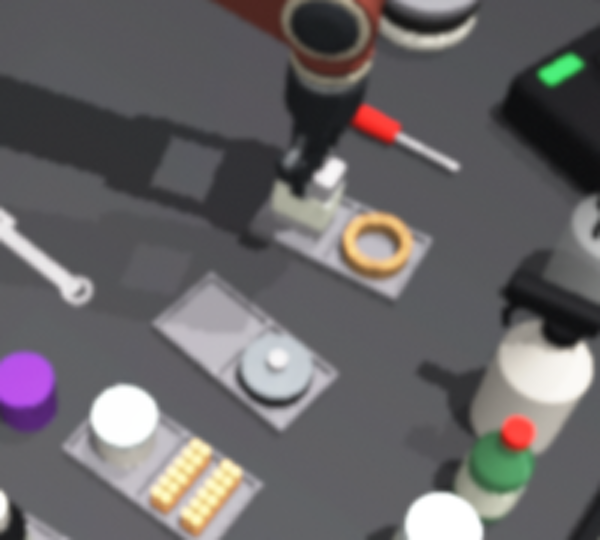

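View pics/w2.png

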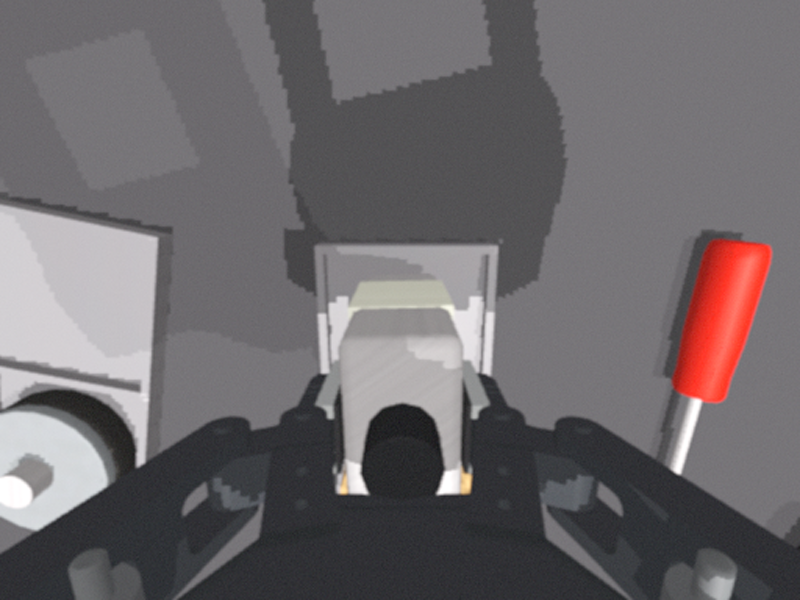

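The tin sits inside the spare bed and the force has settled to 7 N. I'll release it and go to the bottle.

Emit:
step_arm --rows '[{"claw":-1,"x":0,"y":0,"z":0,"wx":0,"wy":0,"wz":0},{"claw":-1,"x":0,"y":0,"z":0,"wx":0,"wy":0,"wz":0},{"claw":-1,"x":0,"y":0,"z":0,"wx":0,"wy":0,"wz":0},{"claw":-1,"x":0,"y":0,"z":-0.1,"wx":0,"wy":0,"wz":0},{"claw":-1,"x":0,"y":0,"z":-0.4,"wx":0,"wy":0,"wz":0},{"claw":-1,"x":0,"y":0,"z":-0.8,"wx":0,"wy":0,"wz":0},{"claw":-1,"x":0,"y":0,"z":-1,"wx":0,"wy":0,"wz":0},{"claw":-1,"x":0,"y":0,"z":-1,"wx":0,"wy":0,"wz":0}]'

```text
time: 9.3
tool_pos: [0.5249, 0.2472, 0.1736]
tool_rot: [0.002, -0.045, 0.999, 0.001]
contact_force: [-0.4, 0.2, -0.3]
gripper_width: 0.999
```

Emit:
step_arm --rows '[{"claw":-1,"x":0.05,"y":-0.25,"z":-0.2,"wx":0,"wy":0,"wz":0},{"claw":-1,"x":0.1,"y":-0.65,"z":-0.4,"wx":0,"wy":0,"wz":0},{"claw":-1,"x":0.15,"y":-1,"z":-0.4,"wx":0,"wy":0,"wz":0},{"claw":-1,"x":0.2,"y":-1,"z":-0.4,"wx":0,"wy":0,"wz":0},{"claw":-1,"x":0.2,"y":-1,"z":-0.4,"wx":0,"wy":0,"wz":0},{"claw":-1,"x":0.2,"y":-1,"z":-0.4,"wx":0,"wy":0,"wz":0},{"claw":-1,"x":0.2,"y":-1,"z":-0.4,"wx":0,"wy":0,"wz":0},{"claw":-1,"x":0.2,"y":-1,"z":-0.4,"wx":0,"wy":0,"wz":0}]'

```text
time: 10.3
tool_pos: [0.5128, 0.1459, 0.2112]
tool_rot: [-0.0, -0.045, 0.999, 0.0]
contact_force: [-0.2, 0.8, 0.0]
gripper_width: 0.998
```

Emit:
step_arm --rows '[{"claw":-1,"x":0.1,"y":-0.25,"z":0,"wx":0,"wy":0,"wz":0},{"claw":-1,"x":0.3,"y":-0.65,"z":0,"wx":0,"wy":0,"wz":0},{"claw":-1,"x":0.5,"y":-1,"z":0,"wx":0,"wy":0,"wz":0},{"claw":-1,"x":0.5,"y":-1,"z":0,"wx":0,"wy":0,"wz":0},{"claw":-1,"x":0.5,"y":-1,"z":0,"wx":0,"wy":0,"wz":0},{"claw":-1,"x":0.5,"y":-1,"z":0,"wx":0,"wy":0,"wz":0},{"claw":-1,"x":0.5,"y":-1,"z":0,"wx":0,"wy":0,"wz":0},{"claw":-1,"x":0.5,"y":-1,"z":0,"wx":0,"wy":0,"wz":0}]'

```text
time: 11.3
tool_pos: [0.4721, 0.0417, 0.2112]
tool_rot: [-0.0, -0.046, 0.999, 0.0]
contact_force: [-0.3, 0.7, -0.2]
gripper_width: 0.995
```

Emit:
step_arm --rows '[{"claw":-1,"x":0,"y":-0.25,"z":0,"wx":0,"wy":0,"wz":0},{"claw":-1,"x":0,"y":-0.65,"z":0,"wx":0,"wy":0,"wz":0},{"claw":-1,"x":0,"y":-1,"z":0,"wx":0,"wy":0,"wz":0},{"claw":-1,"x":0,"y":-1,"z":0,"wx":0,"wy":0,"wz":0},{"claw":-1,"x":0,"y":-1,"z":0,"wx":0,"wy":0,"wz":0},{"claw":-1,"x":0,"y":-1,"z":0,"wx":0,"wy":0,"wz":0},{"claw":-1,"x":0,"y":-1,"z":0,"wx":0,"wy":0,"wz":0},{"claw":-1,"x":0,"y":-1,"z":0,"wx":0,"wy":0,"wz":0}]'

```text
time: 12.3
tool_pos: [0.481, -0.0578, 0.2113]
tool_rot: [0.0, -0.046, 0.999, 0.0]
contact_force: [0.2, -0.4, -0.4]
gripper_width: 1.001
```

Run:
```python
from h import *
s=state();f=grab_frame('wrist'); np.savez('w3.npz',p=s['tool_pos'],q=s['tool_rot']);cv2.imwrite('pics/w3.png',f[:,:,::-1])
cv2.imwrite('pics/w3z.png',cv2.resize(f[:,:,::-1],(800,600),interpolation=cv2.INTER_CUBIC)); print(s['tool_pos'],s['tool_rot'])
```

```text
[ 0.48096907 -0.05780773  0.21133208] [ 4.32487769e-05 -4.55182132e-02  9.98963508e-01  2.10745371e-05]
```

View pics/w3z.png

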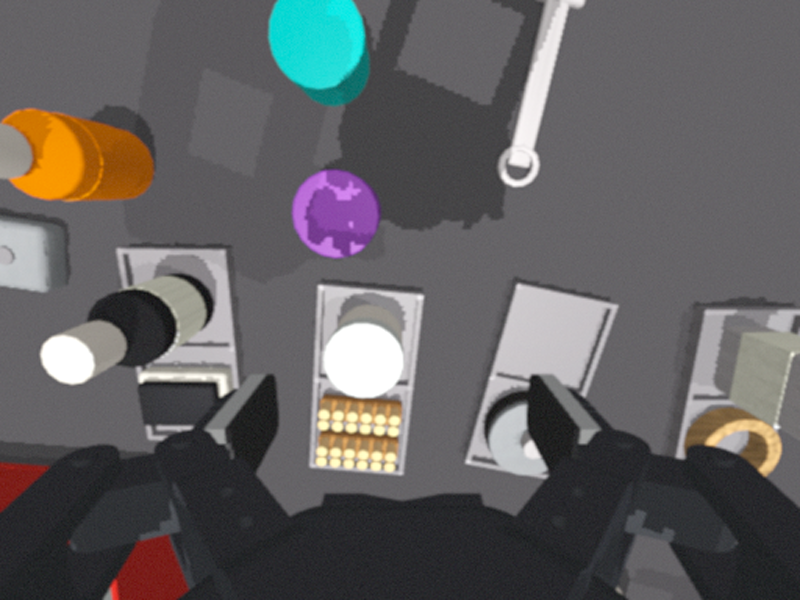

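Run:
```python
from h import *
d=np.load('w3.npz'); c,T=camT('wrist',dict(tool_pos=d['p'],tool_rot=d['q']))
f=cv2.imread('pics/w3.png')
Z=lambda a:(np.array(a,float)+.5)/1.5625-.5
g=lambda a,z:ray(c,T,Z(a),z)[:,:2]
p=g([(318,286),(424,291),(404,474),(310,470)],.014)
a=p[2]+p[3]-p[0]-p[1];a/=np.linalg.norm(a);print('brush',(p.mean(0)-a*.044).round(4),np.arctan2(a[1],a[0]))
for n,q in dict(block=[(118,249),(231,247),(150,440)],disc=[(516,283),(617,303),(467,465)]).items():
    p=g(q,.014); a=p[2]-p[0];W=np.linalg.norm(p[1]-p[0]);L=np.linalg.norm(a);a/=L;print(n,((p[1]+p[2])/2-a*.044).round(4),np.arctan2(a[1],a[0]),W,L)
# masks of bright white
m=(f.min(2)>235).astype(np.uint8)
k,l,st,ce=cv2.connectedComponentsWithStats(m)
for i in range(1,k):
    if st[i,4]>100:
        cs=cv2.findContours((l==i).astype(np.uint8),0,2)[0][0]; (x,y),r=cv2.minEnclosingCircle(cs)
        print(st[i],ce[i],(x,y,r),ray(c,T,[ce[i]],.066)[0].round(4),ray(c,T,[ce[i]],.136)[0].round(4))
```

```text
brush [ 0.5354 -0.083 ] -0.0037420878560319886
block [ 0.5149 -0.2406] 0.07823725987520984 0.09188592387856956 0.17574946194237323
disc [0.5241 0.0759] -0.09941236821344832 0.08789341275616039 0.1775537256085117
[322  46  29  73 611] [337.78396072  80.84288052] (339.5, 82.5, 37.020362854003906) [0.3643 0.0124 0.066 ] [ 0.3765 -0.0062  0.136 ]
[ 207  207   51   47 1855] [232.21132075 230.38867925] (232.13999938964844, 230.5, 25.26409912109375) [ 0.5333 -0.0819  0.066 ] [ 0.5043 -0.0776  0.136 ]
[ 27 215  33  30 746] [ 42.92359249 229.79356568] (42.5, 230.5, 17.33503532409668) [ 0.5523 -0.2996  0.066 ] [ 0.5186 -0.2421  0.136 ]
```

Emit:
step_arm --rows '[{"claw":-1,"x":0,"y":-0.25,"z":0,"wx":0,"wy":0,"wz":0},{"claw":-1,"x":0,"y":-0.65,"z":0,"wx":0,"wy":0,"wz":0},{"claw":-1,"x":-0.1,"y":-1,"z":0,"wx":0,"wy":0,"wz":0},{"claw":-1,"x":-0.1,"y":-1,"z":0,"wx":0,"wy":0,"wz":0},{"claw":-1,"x":-0.1,"y":-1,"z":0,"wx":0,"wy":0,"wz":0},{"claw":-1,"x":-0.1,"y":-1,"z":0,"wx":0,"wy":0,"wz":0},{"claw":-1,"x":-0.1,"y":-1,"z":0,"wx":0,"wy":0,"wz":0},{"claw":-1,"x":-0.1,"y":-1,"z":0,"wx":0,"wy":0,"wz":0}]'

```text
time: 13.35
tool_pos: [0.4999, -0.1565, 0.2114]
tool_rot: [0.0, -0.045, 0.999, -0.0]
contact_force: [0.0, 0.2, 0.4]
gripper_width: 1.002
```

Emit:
step_arm --rows '[{"claw":-1,"x":0,"y":-0.25,"z":0,"wx":0,"wy":0,"wz":0},{"claw":-1,"x":-0.1,"y":-0.6,"z":0,"wx":0,"wy":0,"wz":0},{"claw":-1,"x":-0.1,"y":-0.88,"z":0,"wx":0,"wy":0,"wz":0},{"claw":-1,"x":-0.1,"y":-0.88,"z":0,"wx":0,"wy":0,"wz":0},{"claw":-1,"x":-0.1,"y":-0.88,"z":0,"wx":0,"wy":0,"wz":0},{"claw":-1,"x":-0.1,"y":-0.88,"z":0.15,"wx":0,"wy":0,"wz":0},{"claw":-1,"x":-0.1,"y":-0.88,"z":0.3,"wx":0,"wy":0,"wz":0},{"claw":-1,"x":-0.1,"y":-0.88,"z":0.4,"wx":0,"wy":0,"wz":0}]'

```text
time: 14.35
tool_pos: [0.5171, -0.2428, 0.1691]
tool_rot: [-0.001, -0.045, 0.999, 0.001]
contact_force: [-0.4, 0.1, -1.1]
gripper_width: 1.002
```

Run:
```python
from h import *
s=state();f=grab_frame('wrist'); np.savez('w4.npz',p=s['tool_pos'],q=s['tool_rot']);cv2.imwrite('pics/w4.png',f[:,:,::-1])
cv2.imwrite('pics/w4z.png',cv2.resize(f[:,:,::-1],(800,600),interpolation=cv2.INTER_CUBIC)); print(s['tool_pos'],s['tool_rot'])
```

```text
[ 0.51705196 -0.24279484  0.1690814 ] [-1.06339348e-03 -4.53905148e-02  9.98968468e-01  7.55523427e-04]
```

View pics/w4z.png

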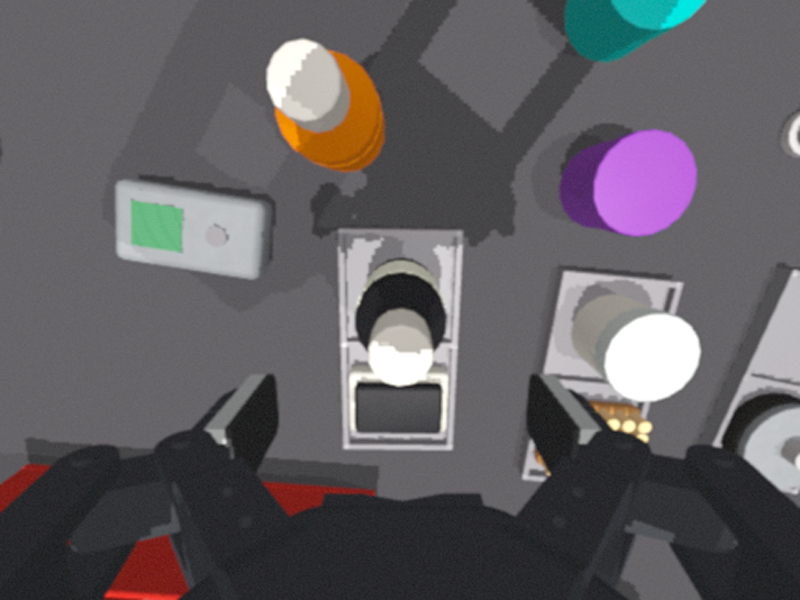

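Run:
```python
from h import *
d=np.load('w4.npz'); c,T=camT('wrist',dict(tool_pos=d['p'],tool_rot=d['q']))
Z=lambda a:(np.array(a,float)+.5)/1.5625-.5
g=lambda a,z:ray(c,T,Z(a),z)[:,:2]
p=g([(339,229),(463,231),(452,450),(344,449)],.014)
a=p[2]+p[3]-p[0]-p[1];a/=np.linalg.norm(a);print('block',(p.mean(0)-a*.044).round(4),np.arctan2(a[1],a[0]))
print('cap',g([(401,353)],.136))
```

```text
block [ 0.5166 -0.2439] 0.0754931583835851
cap [[ 0.51779612 -0.24319822]]
```

Emit:
step_arm --rows '[{"claw":-1,"x":0,"y":0,"z":0.2,"wx":0,"wy":0,"wz":0},{"claw":-1,"x":0,"y":0,"z":0.5,"wx":0,"wy":0,"wz":0},{"claw":-1,"x":0,"y":0,"z":0.7,"wx":0,"wy":0,"wz":0},{"claw":0.8,"x":0,"y":0,"z":0.7,"wx":0,"wy":0,"wz":0},{"claw":0.8,"x":0,"y":0,"z":0.7,"wx":0,"wy":0,"wz":0},{"claw":0.8,"x":0,"y":0,"z":0.7,"wx":0,"wy":0,"wz":0},{"claw":0.8,"x":0,"y":0,"z":0.7,"wx":0,"wy":0,"wz":0},{"claw":0.8,"x":0,"y":0,"z":0.7,"wx":0,"wy":0,"wz":0}]'

```text
time: 15.4
tool_pos: [0.5188, -0.2442, 0.103]
tool_rot: [0.001, -0.045, 0.999, -0.001]
contact_force: [-0.6, 1.0, 5.9]
gripper_width: 0.332
```

Emit:
step_arm --rows '[{"claw":0.8,"x":0,"y":0,"z":-0.1,"wx":0,"wy":0,"wz":0},{"claw":0.8,"x":0,"y":0,"z":-0.25,"wx":0,"wy":0,"wz":0},{"claw":0.8,"x":0,"y":0,"z":-0.45,"wx":0,"wy":0,"wz":0},{"claw":0.8,"x":0,"y":0,"z":-0.65,"wx":0,"wy":0,"wz":0},{"claw":0.8,"x":0,"y":0.1,"z":-0.85,"wx":0,"wy":0,"wz":0},{"claw":0.8,"x":0,"y":0.25,"z":-0.95,"wx":0,"wy":0,"wz":0},{"claw":0.8,"x":0,"y":0.4,"z":-1,"wx":0,"wy":0,"wz":0},{"claw":0.8,"x":0,"y":0.5,"z":-1,"wx":0,"wy":0,"wz":0}]'

```text
time: 16.4
tool_pos: [0.5131, -0.1925, 0.2012]
tool_rot: [-0.0, -0.046, 0.999, 0.0]
contact_force: [0.5, -0.2, -1.8]
gripper_width: 0.332
```

Emit:
step_arm --rows '[{"claw":0.8,"x":0,"y":0.1,"z":0,"wx":0,"wy":0,"wz":0},{"claw":0.8,"x":-0.03,"y":0.25,"z":0,"wx":0,"wy":0,"wz":0},{"claw":0.8,"x":-0.06,"y":0.4,"z":0,"wx":0,"wy":0,"wz":0},{"claw":0.8,"x":-0.08,"y":0.55,"z":0,"wx":0,"wy":0,"wz":0},{"claw":0.8,"x":-0.1,"y":0.7,"z":0,"wx":0,"wy":0,"wz":0},{"claw":0.8,"x":-0.12,"y":0.8,"z":0,"wx":0,"wy":0,"wz":0},{"claw":0.8,"x":-0.12,"y":0.9,"z":0,"wx":0,"wy":0,"wz":0},{"claw":0.8,"x":-0.12,"y":1,"z":0,"wx":0,"wy":0,"wz":0}]'

```text
time: 17.4
tool_pos: [0.5162, -0.0927, 0.2013]
tool_rot: [-0.0, -0.045, 0.999, -0.0]
contact_force: [0.6, 0.6, -2.4]
gripper_width: 0.333
```

Emit:
step_arm --rows '[{"claw":0.8,"x":0,"y":0.1,"z":0,"wx":0,"wy":0,"wz":0},{"claw":0.8,"x":-0.03,"y":0.25,"z":0,"wx":0,"wy":0,"wz":0},{"claw":0.8,"x":-0.06,"y":0.4,"z":0,"wx":0,"wy":0,"wz":0},{"claw":0.8,"x":-0.08,"y":0.55,"z":0,"wx":0,"wy":0,"wz":0.02},{"claw":0.8,"x":-0.1,"y":0.7,"z":0,"wx":0,"wy":0,"wz":0.04},{"claw":0.8,"x":-0.12,"y":0.8,"z":0,"wx":0,"wy":0,"wz":0.045},{"claw":0.8,"x":-0.12,"y":0.9,"z":0,"wx":0,"wy":0,"wz":0.045},{"claw":0.8,"x":-0.12,"y":1,"z":0,"wx":0,"wy":0,"wz":0.045}]'

```text
time: 18.4
tool_pos: [0.5192, 0.008, 0.2013]
tool_rot: [-0.0, -0.0, 1.0, -0.0]
contact_force: [-0.1, 0.4, -2.1]
gripper_width: 0.332
```

Emit:
step_arm --rows '[{"claw":0.8,"x":0,"y":0.15,"z":0,"wx":0,"wy":0,"wz":0},{"claw":0.8,"x":-0.02,"y":0.35,"z":0,"wx":0,"wy":0,"wz":0},{"claw":0.8,"x":-0.04,"y":0.55,"z":0,"wx":0,"wy":0,"wz":0},{"claw":0.8,"x":-0.05,"y":0.65,"z":0,"wx":0,"wy":0,"wz":0},{"claw":0.8,"x":-0.05,"y":0.69,"z":0.1,"wx":0,"wy":0,"wz":0},{"claw":0.8,"x":-0.05,"y":0.69,"z":0.3,"wx":0,"wy":0,"wz":0},{"claw":0.8,"x":-0.05,"y":0.69,"z":0.5,"wx":0,"wy":0,"wz":0},{"claw":0.8,"x":-0.05,"y":0.69,"z":0.6,"wx":0,"wy":0,"wz":0}]'

```text
time: 19.4
tool_pos: [0.5227, 0.076, 0.1382]
tool_rot: [-0.002, 0.0, 1.0, -0.0]
contact_force: [-0.1, 0.4, -1.7]
gripper_width: 0.331
```

Run:
```python
from h import *
s=state();f=grab_frame('wrist'); np.savez('w5.npz',p=s['tool_pos'],q=s['tool_rot']);cv2.imwrite('pics/w5.png',f[:,:,::-1])
cv2.imwrite('pics/w5z.png',cv2.resize(f[:,:,::-1],(800,600),interpolation=cv2.INTER_CUBIC)); print(s['tool_pos'],s['tool_rot'])
```

```text
[0.52266914 0.07597434 0.13822727] [-2.11750554e-03  2.35712100e-04  9.99997728e-01 -6.75475328e-05]
```

View pics/w5z.png

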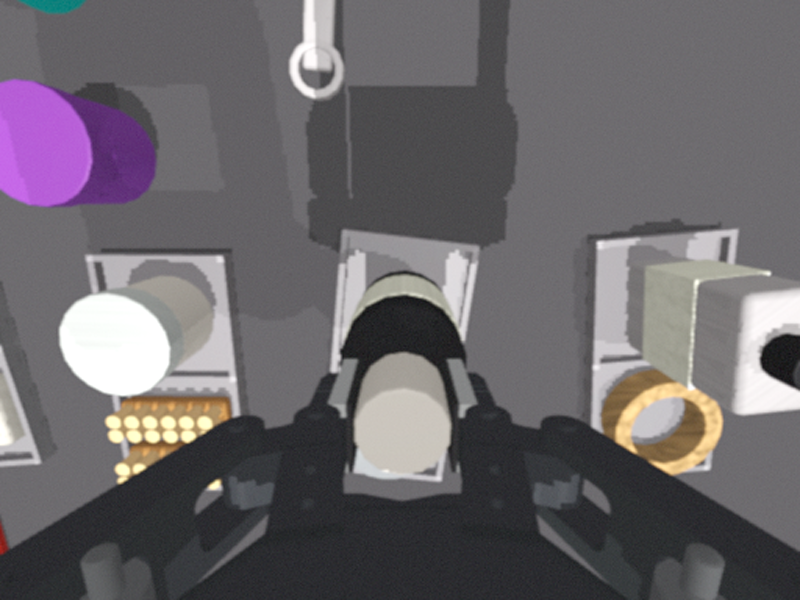

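Emit:
step_arm --rows '[{"claw":0.8,"x":0,"y":0,"z":0.1,"wx":0,"wy":0,"wz":0},{"claw":0.8,"x":0,"y":0,"z":0.2,"wx":0,"wy":0,"wz":0},{"claw":0.8,"x":0,"y":0,"z":0.3,"wx":0,"wy":0,"wz":0},{"claw":0.8,"x":0,"y":0,"z":0.36,"wx":0,"wy":0,"wz":0},{"claw":0.8,"x":0,"y":0,"z":0.39,"wx":0,"wy":0,"wz":0},{"claw":0.8,"x":0,"y":0,"z":0.39,"wx":0,"wy":0,"wz":0},{"claw":0.8,"x":0,"y":0,"z":0.39,"wx":0,"wy":0,"wz":0},{"claw":0.8,"x":0,"y":0,"z":0.39,"wx":0,"wy":0,"wz":0}]'

```text
time: 20.45
tool_pos: [0.5248, 0.0765, 0.103]
tool_rot: [0.001, -0.0, 1.0, 0.0]
contact_force: [-0.2, 0.5, 2.6]
gripper_width: 0.337
```

Emit:
step_arm --rows '[{"claw":-1,"x":0,"y":0,"z":0,"wx":0,"wy":0,"wz":0},{"claw":-1,"x":0,"y":0,"z":0,"wx":0,"wy":0,"wz":0},{"claw":-1,"x":0,"y":0,"z":0,"wx":0,"wy":0,"wz":0},{"claw":-1,"x":0,"y":0,"z":0,"wx":0,"wy":0,"wz":0},{"claw":-1,"x":0,"y":0,"z":-0.1,"wx":0,"wy":0,"wz":0},{"claw":-1,"x":0,"y":0,"z":-0.4,"wx":0,"wy":0,"wz":0},{"claw":-1,"x":0,"y":0,"z":-0.8,"wx":0,"wy":0,"wz":0},{"claw":-1,"x":0,"y":0,"z":-0.9,"wx":0,"wy":0,"wz":0}]'

```text
time: 21.45
tool_pos: [0.5262, 0.0764, 0.1965]
tool_rot: [0.003, -0.0, 1.0, -0.0]
contact_force: [0.3, -0.7, -0.1]
gripper_width: 1.001
```

Emit:
step_arm --rows '[{"claw":-1,"x":0.2,"y":-0.25,"z":0,"wx":0,"wy":0,"wz":0},{"claw":-1,"x":0.4,"y":-0.65,"z":0,"wx":0,"wy":0,"wz":0},{"claw":-1,"x":0.4,"y":-1,"z":0,"wx":0,"wy":0,"wz":0},{"claw":-1,"x":0.4,"y":-1,"z":0,"wx":0,"wy":0,"wz":0},{"claw":-1,"x":0.4,"y":-1,"z":0,"wx":0,"wy":0,"wz":0},{"claw":-1,"x":0.4,"y":-1,"z":0,"wx":0,"wy":0,"wz":0},{"claw":-1,"x":0.4,"y":-1,"z":0,"wx":0,"wy":0,"wz":0},{"claw":-1,"x":0.4,"y":-1,"z":0,"wx":0,"wy":0,"wz":0}]'

```text
time: 22.45
tool_pos: [0.4843, -0.0231, 0.1923]
tool_rot: [-0.0, -0.001, 1.0, 0.0]
contact_force: [-0.6, -0.1, 0.7]
gripper_width: 1.003
```

Run:
```python
from h import *
s=state();f=grab_frame('wrist'); np.savez('w6.npz',p=s['tool_pos'],q=s['tool_rot']);cv2.imwrite('pics/w6.png',f[:,:,::-1])
cv2.imwrite('pics/w6z.png',cv2.resize(f[:,:,::-1],(800,600),interpolation=cv2.INTER_CUBIC)); print(s['tool_pos'],s['tool_rot'])
```

```text
[ 0.48427971 -0.02313914  0.19229411] [-3.29006410e-05 -5.39228806e-04  9.99999854e-01  1.98337419e-05]
```

View pics/w6z.png

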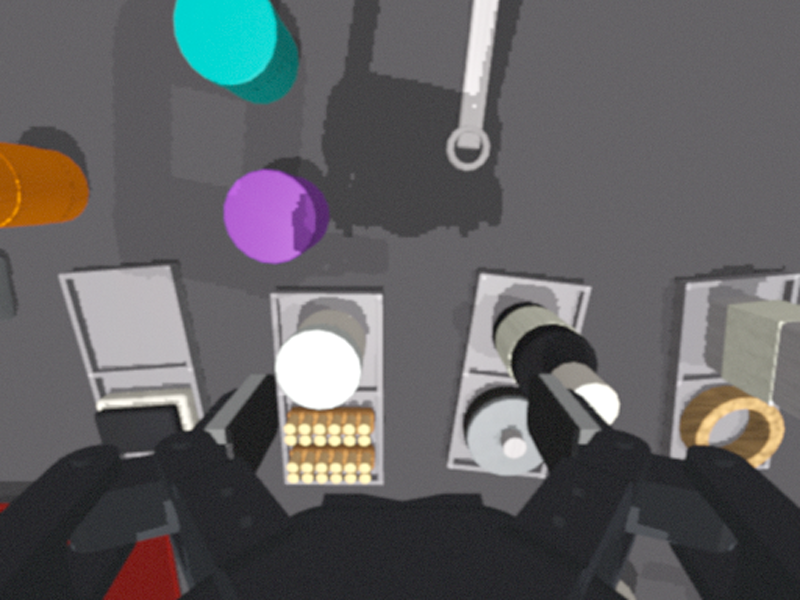

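Run:
```python
from h import *
d=np.load('w6.npz'); c,T=camT('wrist',dict(tool_pos=d['p'],tool_rot=d['q']))
f=cv2.imread('pics/w6.png')
Z=lambda a:(np.array(a,float)+.5)/1.5625-.5
g=lambda a,z:ray(c,T,Z(a),z)[:,:2]
p=g([(271,294),(383,294),(383,485),(282,486)],.014)
a=p[2]+p[3]-p[0]-p[1];a/=np.linalg.norm(a);print('brush',(p.mean(0)-a*.044).round(4),np.arctan2(a[1],a[0]))
p=g([(62,274),(175,264)],.014); e=p[1]-p[0];e/=np.linalg.norm(e);a=np.array([-e[1],e[0]]);a*=np.sign(a[0]);print('block',p.mean(0)+.044*a,np.arctan2(a[1],a[0]))
m=(f.min(2)>235).astype(np.uint8)
k,l,st,ce=cv2.connectedComponentsWithStats(m)
for i in range(1,k):
    if st[i,4]>100: print(st[i],ray(c,T,[ce[i]],.066)[0].round(4),ray(c,T,[ce[i]],.136)[0].round(4))
```

```text
brush [ 0.5361 -0.0832] -0.019308986544770076
block [ 0.51559423 -0.23938911] 0.08796680901635147
[299   0   9  60 256] [0.3412 0.0182 0.066 ] [0.3611 0.0073 0.136 ]
[ 177  212   54   49 2082] [ 0.5332 -0.0817  0.066 ] [ 0.5029 -0.0665  0.136 ]
[369 246  27  25 354] [0.5564 0.1181 0.066 ] [0.5201 0.0812 0.136 ]
```

Emit:
step_arm --rows '[{"claw":-1,"x":-0.2,"y":-0.25,"z":0,"wx":0,"wy":0,"wz":0},{"claw":-1,"x":-0.4,"y":-0.5,"z":0,"wx":0,"wy":0,"wz":0},{"claw":-1,"x":-0.49,"y":-0.59,"z":0,"wx":0,"wy":0,"wz":0},{"claw":-1,"x":-0.49,"y":-0.59,"z":0.2,"wx":0,"wy":0,"wz":0},{"claw":-1,"x":-0.49,"y":-0.59,"z":0.5,"wx":0,"wy":0,"wz":0},{"claw":-1,"x":-0.49,"y":-0.59,"z":0.8,"wx":0,"wy":0,"wz":0},{"claw":-1,"x":-0.49,"y":-0.59,"z":0.9,"wx":0,"wy":0,"wz":0},{"claw":-1,"x":-0.49,"y":-0.59,"z":0.9,"wx":0,"wy":0,"wz":0}]'

```text
time: 23.5
tool_pos: [0.5322, -0.0818, 0.1012]
tool_rot: [-0.001, -0.0, 1.0, 0.0]
contact_force: [0.6, -0.6, 0.7]
gripper_width: 1.001
```

Run:
```python
from h import *
s=state();f=grab_frame('wrist'); np.savez('w7.npz',p=s['tool_pos'],q=s['tool_rot']);cv2.imwrite('pics/w7.png',f[:,:,::-1])
cv2.imwrite('pics/w7z.png',cv2.resize(f[:,:,::-1],(800,600),interpolation=cv2.INTER_CUBIC)); print(s['tool_pos'],s['tool_rot'])
```

```text
[ 0.53221895 -0.08183455  0.1011765 ] [-1.10998916e-03 -3.84437763e-04  9.99999237e-01  3.83306810e-04]
```

View pics/w7z.png

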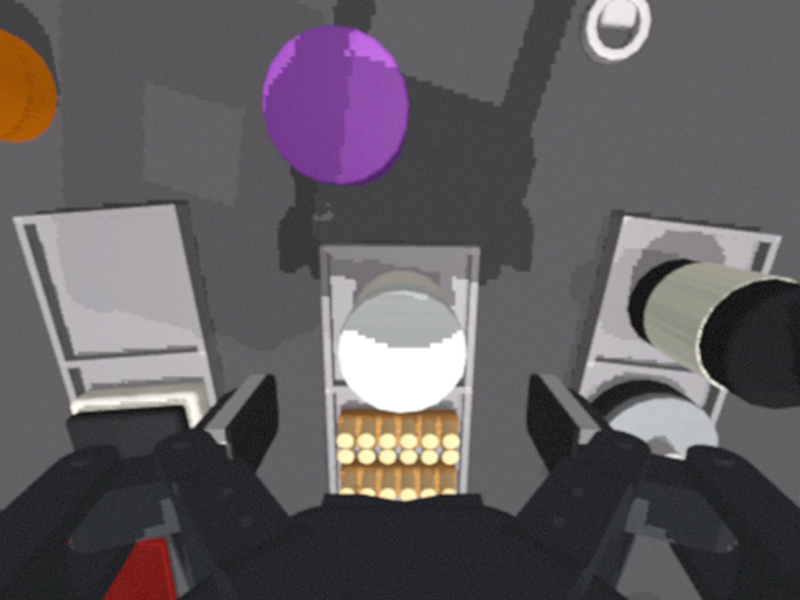

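Emit:
step_arm --rows '[{"claw":-1,"x":0,"y":0,"z":0.2,"wx":0,"wy":0,"wz":0},{"claw":-1,"x":0,"y":0,"z":0.45,"wx":0,"wy":0,"wz":0},{"claw":-1,"x":0,"y":0,"z":0.68,"wx":0,"wy":0,"wz":0},{"claw":-1,"x":0,"y":0,"z":0.68,"wx":0,"wy":0,"wz":0},{"claw":0.5,"x":0,"y":0,"z":0.68,"wx":0,"wy":0,"wz":0},{"claw":0.5,"x":0,"y":0,"z":0.68,"wx":0,"wy":0,"wz":0},{"claw":0.5,"x":0,"y":0,"z":0.68,"wx":0,"wy":0,"wz":0},{"claw":0.5,"x":0,"y":0,"z":0.68,"wx":0,"wy":0,"wz":0}]'

```text
time: 24.55
tool_pos: [0.5348, -0.083, 0.0361]
tool_rot: [0.002, -0.0, 1.0, -0.0]
contact_force: [0.2, -0.5, 6.2]
gripper_width: 0.685
```

Emit:
step_arm --rows '[{"claw":0.5,"x":0,"y":0,"z":-0.1,"wx":0,"wy":0,"wz":0},{"claw":0.5,"x":0,"y":0,"z":-0.3,"wx":0,"wy":0,"wz":0},{"claw":0.5,"x":0,"y":0,"z":-0.45,"wx":0,"wy":0,"wz":0},{"claw":0.5,"x":0,"y":-0.15,"z":-0.5,"wx":0,"wy":0,"wz":0},{"claw":0.5,"x":0,"y":-0.35,"z":-0.5,"wx":0,"wy":0,"wz":0},{"claw":0.5,"x":0.05,"y":-0.6,"z":-0.5,"wx":0,"wy":0,"wz":0},{"claw":0.5,"x":0.1,"y":-0.85,"z":-0.5,"wx":0,"wy":0,"wz":0},{"claw":0.5,"x":0.1,"y":-1,"z":-0.5,"wx":0,"wy":0,"wz":0}]'

```text
time: 25.55
tool_pos: [0.5223, -0.1845, 0.0833]
tool_rot: [-0.001, 0.001, 1.0, 0.0]
contact_force: [0.5, 0.8, -2.3]
gripper_width: 0.686
```

Emit:
step_arm --rows '[{"claw":0.5,"x":0.03,"y":-0.2,"z":0,"wx":0,"wy":0,"wz":0},{"claw":0.5,"x":0.06,"y":-0.4,"z":0,"wx":0,"wy":0,"wz":0},{"claw":0.5,"x":0.08,"y":-0.55,"z":0,"wx":0,"wy":0,"wz":0},{"claw":0.5,"x":0.08,"y":-0.61,"z":0,"wx":0,"wy":0,"wz":0},{"claw":0.5,"x":0.08,"y":-0.61,"z":0,"wx":0,"wy":0,"wz":0},{"claw":0.5,"x":0.08,"y":-0.61,"z":0.1,"wx":0,"wy":0,"wz":0},{"claw":0.5,"x":0.08,"y":-0.61,"z":0.2,"wx":0,"wy":0,"wz":0},{"claw":0.5,"x":0.08,"y":-0.61,"z":0.2,"wx":0,"wy":0,"wz":0}]'

```text
time: 26.55
tool_pos: [0.5142, -0.2424, 0.0623]
tool_rot: [-0.001, -0.0, 1.0, 0.001]
contact_force: [-0.5, -0.4, -3.0]
gripper_width: 0.684
```

Run:
```python
from h import *
s=state();f=grab_frame('wrist'); np.savez('w8.npz',p=s['tool_pos'],q=s['tool_rot']);cv2.imwrite('pics/w8.png',f[:,:,::-1])
cv2.imwrite('pics/w8z.png',cv2.resize(f[:,:,::-1],(800,600),interpolation=cv2.INTER_CUBIC)); print(s['tool_pos'],s['tool_rot'],s['contact_force'])
```

```text
[ 0.51415722 -0.24244469  0.06233868] [-1.48680383e-03 -4.06535775e-04  9.99998335e-01  9.76410046e-04] [-0.53496127 -0.43775001 -2.98629158]
```

View pics/w8z.png

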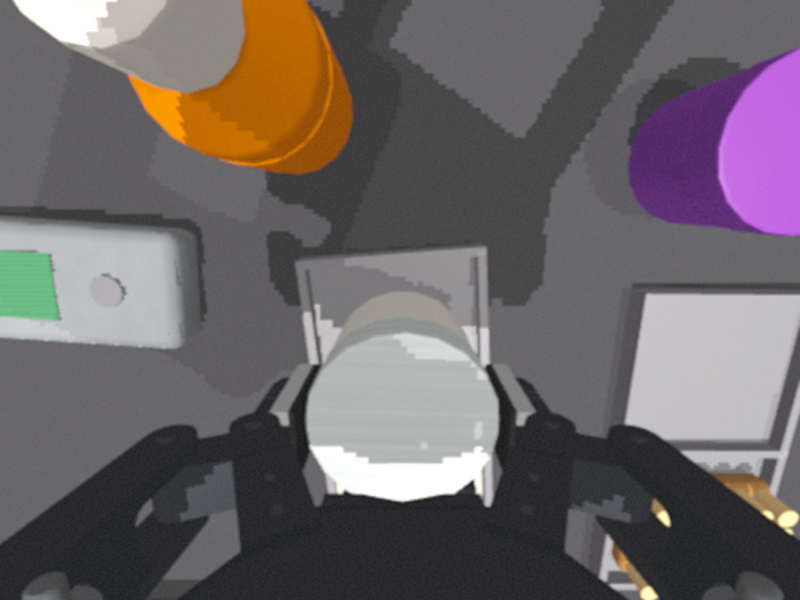

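Run:
```python
from h import *
d=np.load('w8.npz'); c,T=camT('wrist',dict(tool_pos=d['p'],tool_rot=d['q']))
Z=lambda a:(np.array(a,float)+.5)/1.5625-.5
g=lambda a,z:ray(c,T,Z(a),z)[:,:2]
p=g([(297,257),(487,247)],.014); e=p[1]-p[0];print(np.linalg.norm(e));a=np.array([np.cos(.08),np.sin(.08)]);print('block',p.mean(0)+.044*a,np.arctan2(*-e[::-1][::-1]))
q=g([(308,415),(498,415),(403,333)],.094);print(q,'lid',(q[0]+q[1])/2,q[2]+[.030,0])
```

```text
0.08686490349930195
block [ 0.51542614 -0.24359609] 3.0893626141789907
[[ 0.50941339 -0.27032026]
 [ 0.50949109 -0.21433018]
 [ 0.48404509 -0.24236146]] lid [ 0.50945224 -0.24232522] [ 0.51404509 -0.24236146]
```

Emit:
step_arm --rows '[{"claw":0.5,"x":-0.02,"y":-0.01,"z":0.05,"wx":0,"wy":0,"wz":0},{"claw":0.5,"x":-0.02,"y":-0.01,"z":0.12,"wx":0,"wy":0,"wz":0},{"claw":0.5,"x":-0.02,"y":-0.01,"z":0.2,"wx":0,"wy":0,"wz":0},{"claw":0.5,"x":-0.02,"y":-0.01,"z":0.27,"wx":0,"wy":0,"wz":0},{"claw":0.5,"x":-0.02,"y":-0.01,"z":0.29,"wx":0,"wy":0,"wz":0},{"claw":0.5,"x":-0.02,"y":-0.01,"z":0.29,"wx":0,"wy":0,"wz":0},{"claw":0.5,"x":-0.02,"y":-0.01,"z":0.29,"wx":0,"wy":0,"wz":0},{"claw":0.5,"x":-0.02,"y":-0.01,"z":0.29,"wx":0,"wy":0,"wz":0}]'

```text
time: 27.6
tool_pos: [0.5172, -0.2446, 0.0362]
tool_rot: [-0.0, -0.0, 1.0, 0.0]
contact_force: [-5.0, 1.4, 5.3]
gripper_width: 0.679
```

Emit:
step_arm --rows '[{"claw":-1,"x":0,"y":0,"z":0,"wx":0,"wy":0,"wz":0},{"claw":-1,"x":0,"y":0,"z":0,"wx":0,"wy":0,"wz":0},{"claw":-1,"x":0,"y":0,"z":0,"wx":0,"wy":0,"wz":0},{"claw":-1,"x":0,"y":0,"z":-0.1,"wx":0,"wy":0,"wz":0},{"claw":-1,"x":0,"y":0,"z":-0.3,"wx":0,"wy":0,"wz":0},{"claw":-1,"x":0,"y":0,"z":-0.65,"wx":0,"wy":0,"wz":0},{"claw":-1,"x":0,"y":0,"z":-0.95,"wx":0,"wy":0,"wz":0},{"claw":-1,"x":0,"y":0,"z":-1,"wx":0,"wy":0,"wz":0}]'

```text
time: 28.6
tool_pos: [0.5193, -0.2458, 0.1399]
tool_rot: [0.003, -0.0, 1.0, -0.002]
contact_force: [0.5, 0.1, 0.0]
gripper_width: 0.999
```

Emit:
step_arm --rows '[{"claw":-1,"x":0,"y":0.1,"z":-0.3,"wx":0,"wy":0,"wz":0},{"claw":-1,"x":0.2,"y":0.4,"z":-0.7,"wx":0,"wy":0,"wz":0},{"claw":-1,"x":0.4,"y":0.8,"z":-0.9,"wx":0,"wy":0,"wz":0},{"claw":-1,"x":0.5,"y":1,"z":-0.9,"wx":0,"wy":0,"wz":0},{"claw":-1,"x":0.5,"y":1,"z":-0.9,"wx":0,"wy":0,"wz":0},{"claw":-1,"x":0.5,"y":1,"z":-0.9,"wx":0,"wy":0,"wz":0},{"claw":-1,"x":0.5,"y":1,"z":-0.9,"wx":0,"wy":0,"wz":0},{"claw":-1,"x":0.5,"y":1,"z":-0.9,"wx":0,"wy":0,"wz":0}]'

```text
time: 29.6
tool_pos: [0.4673, -0.1451, 0.2249]
tool_rot: [-0.0, 0.0, 1.0, 0.0]
contact_force: [0.2, -0.1, 0.6]
gripper_width: 1.002
```

Run:
```python
from h import *
s=state();f=grab_frame('wrist'); np.savez('w9.npz',p=s['tool_pos'],q=s['tool_rot']);cv2.imwrite('pics/w9.png',f[:,:,::-1])
cv2.imwrite('pics/w9z.png',cv2.resize(f[:,:,::-1],(800,600),interpolation=cv2.INTER_CUBIC)); print(s['tool_pos'],s['tool_rot'],s['contact_force'])
```

```text
[ 0.46731231 -0.14513618  0.2248742 ] [-4.22079862e-04  2.95632912e-04  9.99999852e-01  1.74918404e-04] [ 0.16094634 -0.10408459  0.57971789]
```

View pics/w9z.png

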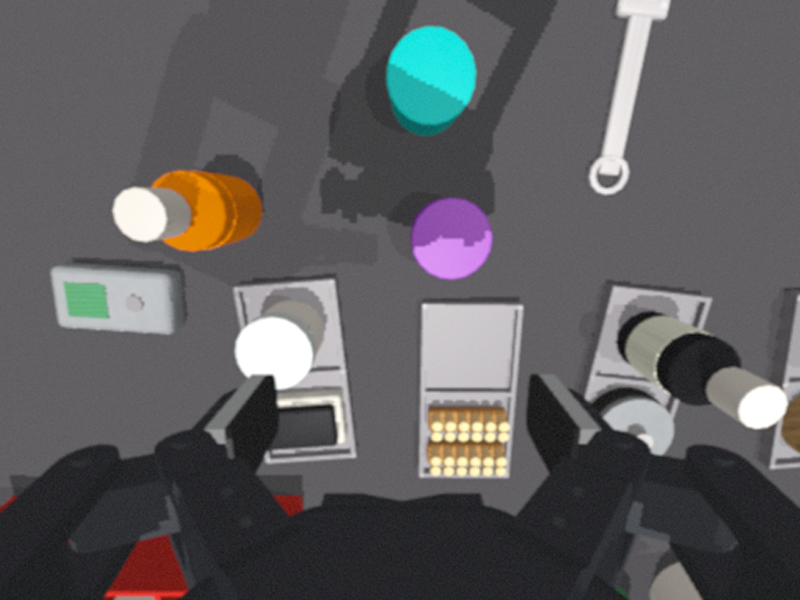

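Run:
```python
from h import *
d=np.load('w9.npz'); c,T=camT('wrist',dict(tool_pos=d['p'],tool_rot=d['q']))
f=cv2.imread('pics/w9.png')
Z=lambda a:(np.array(a,float)+.5)/1.5625-.5
g=lambda a,z:ray(c,T,Z(a),z)[:,:2]
for n,P in dict(brush=[(421,301),(523,304),(509,477),(418,475)],block=[(235,286),(336,280),(355,457),(265,461)]).items():
    p=g(P,.014)
    a=p[2]+p[3]-p[0]-p[1];a/=np.linalg.norm(a);print(n,(p.mean(0)-a*.044).round(4),np.arctan2(a[1],a[0]),np.linalg.norm(p[0]-p[1]),np.linalg.norm(p[3]-p[0]))
p=g([(611,283),(711,298)],.014);a=np.array([np.cos(-.12),np.sin(-.12)]);print('disc',p.mean(0)+.044*a)
m=(f.min(2)>235).astype(np.uint8)
k,l,st,ce=cv2.connectedComponentsWithStats(m)
for i in range(1,k):
    if st[i,4]>100: print(st[i],ray(c,T,[ce[i]],.066)[0].round(4),ray(c,T,[ce[i]],.136)[0].round(4))
```

```text
brush [ 0.5339 -0.084 ] -0.004653303788068161 0.0893420277108942 0.17654215025580336
block [ 0.5154 -0.243 ] 0.061727494874955935 0.08766117044168885 0.17431163483948398
disc [0.52298274 0.07464393]
[ 74 122  31  31 752] [ 0.4122 -0.3298  0.066 ] [ 0.4095 -0.2869  0.136 ]
[ 152  204   48   45 1553] [ 0.5147 -0.2431  0.066 ] [ 0.4881 -0.2203  0.136 ]
[474 247  29  27 589] [0.5628 0.1432 0.066 ] [0.525  0.0761 0.136 ]
```

Emit:
step_arm --rows '[{"claw":-1,"x":0,"y":0.25,"z":0,"wx":0,"wy":0,"wz":0},{"claw":-1,"x":0,"y":0.65,"z":0,"wx":0,"wy":0,"wz":0},{"claw":-1,"x":0,"y":1,"z":0,"wx":0,"wy":0,"wz":0},{"claw":-1,"x":0,"y":1,"z":0,"wx":0,"wy":0,"wz":0},{"claw":-1,"x":0,"y":1,"z":0,"wx":0,"wy":0,"wz":0},{"claw":-1,"x":0,"y":1,"z":0,"wx":0,"wy":0,"wz":0},{"claw":-1,"x":0,"y":1,"z":0,"wx":0,"wy":0,"wz":0},{"claw":-1,"x":0,"y":1,"z":0,"wx":0,"wy":0,"wz":0}]'

```text
time: 30.65
tool_pos: [0.4672, -0.0451, 0.2253]
tool_rot: [-0.0, 0.0, 1.0, -0.0]
contact_force: [-0.3, -1.1, 0.6]
gripper_width: 0.999
```

Emit:
step_arm --rows '[{"claw":-1,"x":0,"y":0.25,"z":0,"wx":0,"wy":0,"wz":0},{"claw":-1,"x":0,"y":0.65,"z":0,"wx":0,"wy":0,"wz":0},{"claw":-1,"x":0,"y":1,"z":0,"wx":0,"wy":0,"wz":0},{"claw":-1,"x":0,"y":1,"z":0,"wx":0,"wy":0,"wz":0},{"claw":-1,"x":0,"y":1,"z":0,"wx":0,"wy":0,"wz":0},{"claw":-1,"x":0,"y":1,"z":0,"wx":0,"wy":0,"wz":0},{"claw":-1,"x":0,"y":1,"z":0,"wx":0,"wy":0,"wz":0},{"claw":-1,"x":0,"y":1,"z":0,"wx":0,"wy":0,"wz":0}]'

```text
time: 31.65
tool_pos: [0.4672, 0.0549, 0.2253]
tool_rot: [-0.0, 0.0, 1.0, -0.0]
contact_force: [0.1, -0.2, 0.3]
gripper_width: 0.996
```

Emit:
step_arm --rows '[{"claw":-1,"x":0,"y":0.25,"z":0,"wx":0,"wy":0,"wz":0},{"claw":-1,"x":0,"y":0.65,"z":0,"wx":0,"wy":0,"wz":-0.02},{"claw":-1,"x":0,"y":1,"z":0,"wx":0,"wy":0,"wz":-0.045},{"claw":-1,"x":0,"y":1,"z":0,"wx":0,"wy":0,"wz":-0.045},{"claw":-1,"x":0,"y":1,"z":0,"wx":0,"wy":0,"wz":-0.045},{"claw":-1,"x":0,"y":1,"z":0,"wx":0,"wy":0,"wz":-0.045},{"claw":-1,"x":0,"y":1,"z":0,"wx":0,"wy":0,"wz":-0.045},{"claw":-1,"x":0,"y":1,"z":0,"wx":0,"wy":0,"wz":-0.045}]'

```text
time: 32.65
tool_pos: [0.4673, 0.1549, 0.2253]
tool_rot: [0.0, -0.045, 0.999, -0.0]
contact_force: [-0.3, 0.4, -1.3]
gripper_width: 1.001
```

Run:
```python
from h import *
s=state();f=grab_frame('wrist'); np.savez('w10.npz',p=s['tool_pos'],q=s['tool_rot']);cv2.imwrite('pics/w10.png',f[:,:,::-1])
cv2.imwrite('pics/w10z.png',cv2.resize(f[:,:,::-1],(800,600),interpolation=cv2.INTER_CUBIC)); print(s['tool_pos'],s['tool_rot'],s['contact_force'])
```

```text
[0.46727726 0.15490576 0.22534239] [ 6.33330528e-05 -4.45870076e-02  9.99005502e-01 -2.79417054e-05] [-0.28858478  0.36213579 -1.30869732]
```

View pics/w10z.png

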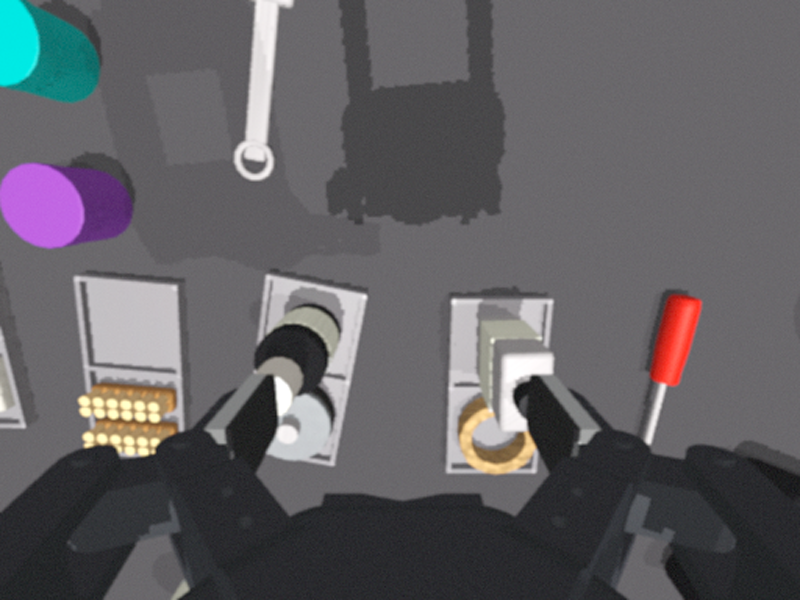

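Emit:
step_arm --rows '[{"claw":-1,"x":-0.2,"y":0.25,"z":0,"wx":0,"wy":0,"wz":0},{"claw":-1,"x":-0.5,"y":0.65,"z":0,"wx":0,"wy":0,"wz":0},{"claw":-1,"x":-0.64,"y":0.87,"z":0,"wx":0,"wy":0,"wz":0},{"claw":-1,"x":-0.64,"y":0.87,"z":0.1,"wx":0,"wy":0,"wz":0},{"claw":-1,"x":-0.64,"y":0.87,"z":0.4,"wx":0,"wy":0,"wz":0},{"claw":-1,"x":-0.64,"y":0.87,"z":0.7,"wx":0,"wy":0,"wz":0},{"claw":-1,"x":-0.64,"y":0.87,"z":0.9,"wx":0,"wy":0,"wz":0},{"claw":-1,"x":-0.64,"y":0.87,"z":0.9,"wx":0,"wy":0,"wz":0}]'

```text
time: 33.7
tool_pos: [0.5215, 0.2468, 0.133]
tool_rot: [-0.002, -0.045, 0.999, -0.001]
contact_force: [-0.1, 0.1, -1.0]
gripper_width: 1.0
```

Emit:
step_arm --rows '[{"claw":-1,"x":0,"y":0,"z":0.2,"wx":0,"wy":0,"wz":0},{"claw":-1,"x":0,"y":0,"z":0.45,"wx":0,"wy":0,"wz":0},{"claw":-1,"x":0,"y":0,"z":0.65,"wx":0,"wy":0,"wz":0},{"claw":0.6,"x":0,"y":0,"z":0.65,"wx":0,"wy":0,"wz":0},{"claw":0.6,"x":0,"y":0,"z":0.65,"wx":0,"wy":0,"wz":0},{"claw":0.6,"x":0,"y":0,"z":0.65,"wx":0,"wy":0,"wz":0},{"claw":0.6,"x":0,"y":0,"z":0.65,"wx":0,"wy":0,"wz":0},{"claw":0.6,"x":0,"y":0,"z":0.65,"wx":0,"wy":0,"wz":0}]'

```text
time: 34.7
tool_pos: [0.5242, 0.2479, 0.0719]
tool_rot: [0.001, -0.045, 0.999, 0.0]
contact_force: [0.8, -2.2, 6.0]
gripper_width: 0.413
```

Emit:
step_arm --rows '[{"claw":0.8,"x":0,"y":0,"z":-0.1,"wx":0,"wy":0,"wz":0},{"claw":0.8,"x":0,"y":0,"z":-0.25,"wx":0,"wy":0,"wz":0},{"claw":0.8,"x":0,"y":0,"z":-0.45,"wx":0,"wy":0,"wz":0},{"claw":0.8,"x":0,"y":0,"z":-0.65,"wx":0,"wy":0,"wz":0},{"claw":0.8,"x":0,"y":0,"z":-0.85,"wx":0,"wy":0,"wz":0},{"claw":0.8,"x":0,"y":0,"z":-1,"wx":0,"wy":0,"wz":0},{"claw":0.8,"x":0,"y":0,"z":-1,"wx":0,"wy":0,"wz":0},{"claw":0.8,"x":0,"y":0,"z":-1,"wx":0,"wy":0,"wz":0}]'

```text
time: 35.7
tool_pos: [0.5226, 0.2477, 0.1695]
tool_rot: [-0.001, -0.045, 0.999, -0.0]
contact_force: [-0.2, -0.1, -3.7]
gripper_width: 0.413
```

Emit:
step_arm --rows '[{"claw":0.8,"x":0,"y":0,"z":-0.15,"wx":0,"wy":0,"wz":0},{"claw":0.8,"x":0,"y":0,"z":-0.35,"wx":0,"wy":0,"wz":0},{"claw":0.8,"x":0,"y":-0.05,"z":-0.55,"wx":0,"wy":0,"wz":0.01},{"claw":0.8,"x":0,"y":-0.2,"z":-0.6,"wx":0,"wy":0,"wz":0.02},{"claw":0.8,"x":0,"y":-0.4,"z":-0.6,"wx":0,"wy":0,"wz":0.03},{"claw":0.8,"x":0,"y":-0.6,"z":-0.6,"wx":0,"wy":0,"wz":0.045},{"claw":0.8,"x":0,"y":-0.8,"z":-0.6,"wx":0,"wy":0,"wz":0.045},{"claw":0.8,"x":0,"y":-0.9,"z":-0.6,"wx":0,"wy":0,"wz":0.045}]'

```text
time: 36.7
tool_pos: [0.5311, 0.1564, 0.2297]
tool_rot: [-0.0, 0.001, 1.0, -0.0]
contact_force: [-1.0, 0.7, -4.2]
gripper_width: 0.414
```

Emit:
step_arm --rows '[{"claw":0.8,"x":0,"y":-0.1,"z":0,"wx":0,"wy":0,"wz":0},{"claw":0.8,"x":0,"y":-0.25,"z":0,"wx":0,"wy":0,"wz":0},{"claw":0.8,"x":0,"y":-0.4,"z":0,"wx":0,"wy":0,"wz":0},{"claw":0.8,"x":0,"y":-0.55,"z":0,"wx":0,"wy":0,"wz":0},{"claw":0.8,"x":0,"y":-0.7,"z":0,"wx":0,"wy":0,"wz":0},{"claw":0.8,"x":0,"y":-0.82,"z":0,"wx":0,"wy":0,"wz":0},{"claw":0.8,"x":0,"y":-0.93,"z":0,"wx":0,"wy":0,"wz":0},{"claw":0.8,"x":0,"y":-1,"z":0,"wx":0,"wy":0,"wz":0}]'

```text
time: 37.7
tool_pos: [0.5312, 0.0575, 0.2303]
tool_rot: [-0.0, 0.0, 1.0, 0.0]
contact_force: [0.6, -0.2, -3.4]
gripper_width: 0.409
```

Emit:
step_arm --rows '[{"claw":0.8,"x":0,"y":-0.1,"z":0,"wx":0,"wy":0,"wz":0},{"claw":0.8,"x":0,"y":-0.25,"z":0,"wx":0,"wy":0,"wz":0},{"claw":0.8,"x":-0.02,"y":-0.4,"z":0,"wx":0,"wy":0,"wz":0},{"claw":0.8,"x":-0.04,"y":-0.55,"z":0,"wx":0,"wy":0,"wz":0},{"claw":0.8,"x":-0.05,"y":-0.7,"z":0,"wx":0,"wy":0,"wz":0},{"claw":0.8,"x":-0.05,"y":-0.82,"z":0,"wx":0,"wy":0,"wz":0},{"claw":0.8,"x":-0.05,"y":-0.93,"z":0,"wx":0,"wy":0,"wz":0},{"claw":0.8,"x":-0.05,"y":-1,"z":0,"wx":0,"wy":0,"wz":0}]'

```text
time: 38.7
tool_pos: [0.5362, -0.0425, 0.2303]
tool_rot: [-0.0, 0.0, 1.0, 0.0]
contact_force: [-0.4, 0.7, -3.6]
gripper_width: 0.414
```

Emit:
step_arm --rows '[{"claw":0.8,"x":0,"y":-0.1,"z":0,"wx":0,"wy":0,"wz":0},{"claw":0.8,"x":0,"y":-0.25,"z":0,"wx":0,"wy":0,"wz":0},{"claw":0.8,"x":0,"y":-0.37,"z":0.05,"wx":0,"wy":0,"wz":0},{"claw":0.8,"x":0,"y":-0.4,"z":0.2,"wx":0,"wy":0,"wz":0},{"claw":0.8,"x":0,"y":-0.4,"z":0.4,"wx":0,"wy":0,"wz":0},{"claw":0.8,"x":0,"y":-0.4,"z":0.65,"wx":0,"wy":0,"wz":0},{"claw":0.8,"x":0,"y":-0.4,"z":0.9,"wx":0,"wy":0,"wz":0},{"claw":0.8,"x":0,"y":-0.4,"z":1,"wx":0,"wy":0,"wz":0}]'

```text
time: 39.7
tool_pos: [0.5342, -0.0808, 0.1266]
tool_rot: [-0.003, -0.0, 1.0, 0.001]
contact_force: [-0.4, -0.2, -3.0]
gripper_width: 0.414
```

Run:
```python
from h import *
s=state();f=grab_frame('wrist'); np.savez('w11.npz',p=s['tool_pos'],q=s['tool_rot']);cv2.imwrite('pics/w11.png',f[:,:,::-1])
cv2.imwrite('pics/w11z.png',cv2.resize(f[:,:,::-1],(800,600),interpolation=cv2.INTER_CUBIC)); print(s['tool_pos'],s['tool_rot'],s['contact_force'])
```

```text
[ 0.53421672 -0.08082336  0.12664794] [-2.66427059e-03 -3.68270065e-04  9.99995998e-01  8.77086227e-04] [-0.38479495 -0.18520139 -2.98198967]
```

View pics/w11z.png

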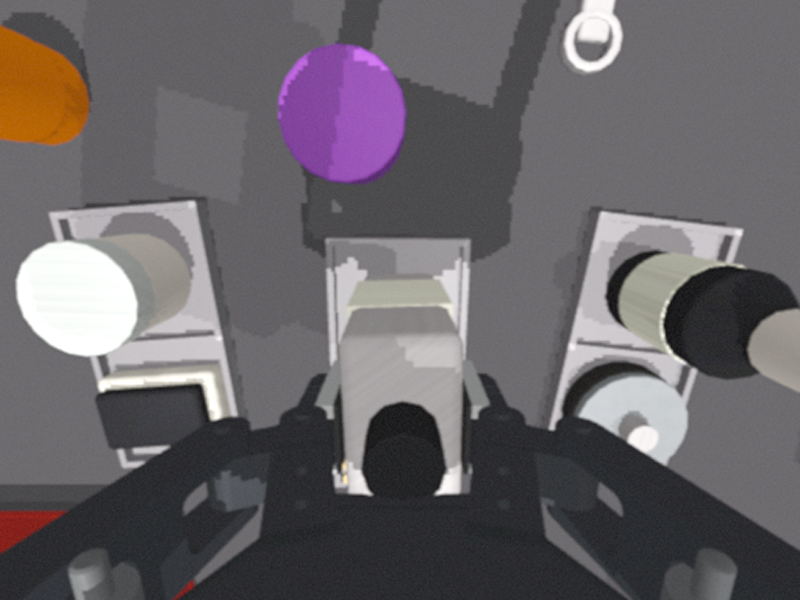

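Emit:
step_arm --rows '[{"claw":0.8,"x":0,"y":-0.01,"z":0.15,"wx":0,"wy":0,"wz":0},{"claw":0.8,"x":0,"y":-0.01,"z":0.3,"wx":0,"wy":0,"wz":0},{"claw":0.8,"x":0,"y":-0.01,"z":0.42,"wx":0,"wy":0,"wz":0},{"claw":0.8,"x":0,"y":-0.01,"z":0.5,"wx":0,"wy":0,"wz":0},{"claw":0.8,"x":0,"y":-0.01,"z":0.55,"wx":0,"wy":0,"wz":0},{"claw":0.8,"x":0,"y":-0.01,"z":0.59,"wx":0,"wy":0,"wz":0},{"claw":0.8,"x":0,"y":-0.01,"z":0.59,"wx":0,"wy":0,"wz":0},{"claw":0.8,"x":0,"y":-0.01,"z":0.59,"wx":0,"wy":0,"wz":0}]'

```text
time: 40.75
tool_pos: [0.5368, -0.083, 0.0719]
tool_rot: [0.001, -0.0, 1.0, -0.0]
contact_force: [0.5, 0.5, -1.3]
gripper_width: 0.413
```

Emit:
step_arm --rows '[{"claw":0.8,"x":0,"y":0,"z":0.01,"wx":0,"wy":0,"wz":0},{"claw":0.8,"x":0,"y":0,"z":0.01,"wx":0,"wy":0,"wz":0},{"claw":-1,"x":0,"y":0,"z":0.01,"wx":0,"wy":0,"wz":0},{"claw":-1,"x":0,"y":0,"z":0.01,"wx":0,"wy":0,"wz":0},{"claw":-1,"x":0,"y":0,"z":0.01,"wx":0,"wy":0,"wz":0},{"claw":-1,"x":0,"y":0,"z":-0.1,"wx":0,"wy":0,"wz":0},{"claw":-1,"x":0,"y":0,"z":-0.4,"wx":0,"wy":0,"wz":0},{"claw":-1,"x":0,"y":0,"z":-0.8,"wx":0,"wy":0,"wz":0}]'

```text
time: 41.75
tool_pos: [0.5355, -0.0826, 0.1517]
tool_rot: [-0.001, -0.0, 1.0, 0.0]
contact_force: [0.4, 0.4, -0.4]
gripper_width: 0.998
```

Emit:
step_arm --rows '[{"claw":-1,"x":0,"y":0,"z":-0.3,"wx":0,"wy":0,"wz":0},{"claw":-1,"x":0.2,"y":0,"z":-0.6,"wx":0,"wy":0,"wz":0},{"claw":-1,"x":0.6,"y":0,"z":-0.8,"wx":0,"wy":0,"wz":0},{"claw":-1,"x":0.9,"y":0,"z":-0.8,"wx":0,"wy":0,"wz":0},{"claw":-1,"x":0.9,"y":0,"z":-0.8,"wx":0,"wy":0,"wz":0},{"claw":-1,"x":0.9,"y":0,"z":-0.8,"wx":0,"wy":0,"wz":0},{"claw":-1,"x":0.9,"y":0,"z":-0.8,"wx":0,"wy":0,"wz":0},{"claw":-1,"x":0.9,"y":0,"z":-0.8,"wx":0,"wy":0,"wz":0}]'

```text
time: 42.75
tool_pos: [0.4466, -0.0828, 0.2311]
tool_rot: [-0.0, -0.0, 1.0, 0.0]
contact_force: [-0.2, -0.4, -0.5]
gripper_width: 0.999
```

Run:
```python
from h import *
s=state();f=grab_frame('wrist'); np.savez('w12.npz',p=s['tool_pos'],q=s['tool_rot']);cv2.imwrite('pics/w12.png',f[:,:,::-1])
cv2.imwrite('pics/w12z.png',cv2.resize(f[:,:,::-1],(800,600),interpolation=cv2.INTER_CUBIC)); print(s['tool_pos'],s['tool_rot'],s['contact_force'])
f=grab_frame('top')[120:220,120:410,::-1]; cv2.imwrite('pics/t12.png',cv2.resize(f,None,fx=2.7,fy=2.7,interpolation=cv2.INTER_CUBIC))
```

```text
[ 0.4466018  -0.08281337  0.2310563 ] [-3.65599255e-04 -2.43654844e-04  9.99999895e-01  1.33127918e-04] [-0.18399467 -0.40817551 -0.48271163]
```

View pics/w12z.png

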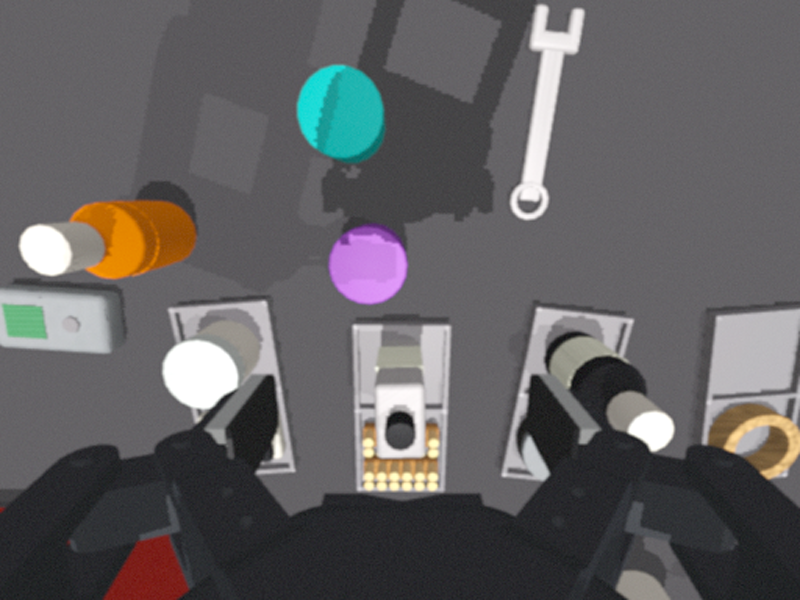

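View pics/t12.png

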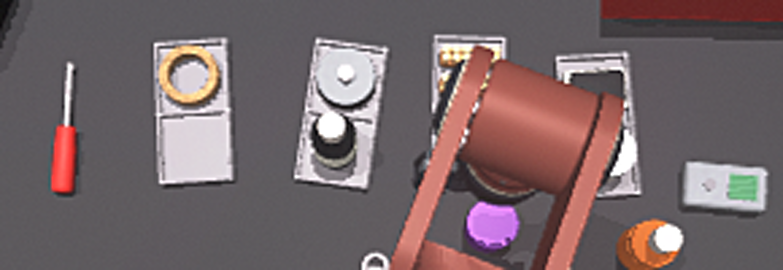

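Run:
```python
from h import *
d=np.load('w12.npz'); c,T=camT('wrist',dict(tool_pos=d['p'],tool_rot=d['q']))
f=cv2.imread('pics/w12.png')
Z=lambda a:(np.array(a,float)+.5)/1.5625-.5
g=lambda a,z:ray(c,T,Z(a),z)[:,:2]
p=g([(353,324),(451,324),(446,490),(358,490)],.014)
a=p[2]+p[3]-p[0]-p[1];a/=np.linalg.norm(a);print('brush',(p.mean(0)-a*.044).round(4),np.arctan2(a[1],a[0]))
p=g([(376,378),(423,376),(426,455),(380,457)],.106);a=p[2]+p[3]-p[0]-p[1];print('tin',p.mean(0),np.arctan2(a[1],a[0]),'cap',g([(401,429)],.124))
m=(f.min(2)>235).astype(np.uint8)
k,l,st,ce=cv2.connectedComponentsWithStats(m)
for i in range(1,k):
    if st[i,4]>100: print(st[i],ray(c,T,[ce[i]],.066)[0].round(4),ray(c,T,[ce[i]],.136)[0].round(4))
```

```text
brush [ 0.5345 -0.0828] -0.00026046576925641164
tin [ 0.53214087 -0.08335489] 0.038992921567491005 cap [[ 0.53040926 -0.08352972]]
[342   5  29  26 207] [0.2798 0.0165 0.066 ] [ 0.3026 -0.0062  0.136 ]
[328  32  25 108 717] [0.3482 0.0101 0.066 ] [ 0.3554 -0.0112  0.136 ]
[ 13 145  32  31 724] [ 0.4173 -0.345   0.066 ] [ 0.4088 -0.2852  0.136 ]
[ 105  218   47   43 1496] [ 0.5153 -0.2443  0.066 ] [ 0.4844 -0.2075  0.136 ]
[242 249  28  41 396] [ 0.5428 -0.083   0.066 ] [ 0.5056 -0.083   0.136 ]
[403 264  28  24 443] [0.5654 0.125  0.066 ] [0.5231 0.0776 0.136 ]
```

All three products are within about 3 mm of their bed centres and the arm is clear, so I'll hand in.

Run:
```python
from plant import *
print(job_done())
```

```text
the job is handed in; nothing more can be done
None
```

All three products stand upright in their new beds, and I handed the job in at about 43 s of the 112 s allowed. I parked the tin in the spare bed, moved the bottle to the disc and the jar to the block, then moved the tin to the brushes.

| Product | Distance from bed centre (last wrist picture) |
|---|---|
| Bottle | about 1.5 mm |
| Jar | about 1.5 mm |
| Tin | about 2.5 mm by its top face, about 4 mm by its cap, turned about 0.04 rad |

- **Other checks:** in the last pictures the spare product bed is empty. The tape, gauge and screwdriver look undisturbed by eye; I did not measure them. The gripper is open and clear of everything.
- **Force spike:** setting the tin down in the spare bed, the force briefly read 26 N up and 13 N sideways. It settled to about 7 N before I let go, and all other readings were about 6 N or less.
- **Disagreements:** the two readings of the tin's position differ by about 2 mm, roughly the calibration error. The arm hides the jar and tin in the last overhead picture, so their final positions come from the wrist camera alone.

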